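# Offer up the top rail of a bat rack

## Task

We're gluing up a bat rack: nudge the three loose spacer blocks on the bottom rail into a straight row with the fixed one, square and flush with the rail's edges, the last flush with the rail's open end, all gaps equal. Then fetch the top rail from its bearers, clear of the tools in between, and hold it about a centimetre above the blocks, level and lined up with the bottom rail along its whole length; the glue grabs at first touch, so it must not touch the rack even once. Finish while still holding it there (I'll check it and take it from you), and leave everything else on the bench where it is.

Things in the scene. Friction and masses are not known exactly. Their poses are not given: they have to be found in the camera images.
- bottom_rail (a point): centre of the top face of the half-built rack's bottom rail: pale wooden strip 50 x 275 x 15 mm (its x, y, z), fixed on the assembly board. z up; y along it, from the fixed block to the open end. With equal gaps (45 mm) and the last block flush with the +y end, the loose blocks' centres are at y = -40, +40, +120 mm, x = 0; block tops are 40 mm above this point
- first_block (a point): centre (half-way up) of the first spacer block, like the loose ones but already fixed at the bottom rail's -y end, flush with that end and both edges (y = -120 mm from the rail's middle)
- block1_center (a point): centre (half-way up) of a loose wooden spacer block, nearest the fixed block at the start, 50 x 35 x 40 mm (its x, y, z), about 50 g, standing askew on the bottom rail: up to 35 mm from its place along the rail, 10 mm across it and 0.3 rad turned. The three are interchangeable
- block2_center (a point): centre (half-way up) of a loose wooden spacer block, the middle one of the loose blocks at the start, 50 x 35 x 40 mm (its x, y, z), about 50 g, standing askew on the bottom rail: up to 35 mm from its place along the rail, 10 mm across it and 0.3 rad turned. The three are interchangeable
- block3_center (a point): centre (half-way up) of a loose wooden spacer block, nearest the rail's +y end at the start, 50 x 35 x 40 mm (its x, y, z), about 50 g, standing askew on the bottom rail: up to 35 mm from its place along the rail, 10 mm across it and 0.3 rad turned. The three are interchangeable
- top_rail_center (a point): centre (half-way up) of the loose top rail, a pale wooden strip 50 x 275 x 15 mm (its x, y, z; y along it), 100 to 190 g, lying flat across two dark bearer sticks 20 mm high, 110 mm long across it and 22 mm wide, about 95 mm either side of its middle, so that under and beside its middle the bench is free
- top_rail_end_a (a point): centre of the underside of the top rail's +y end (137.5 mm along y and 7.5 mm below its centre)
- top_rail_end_b (a point): centre of the underside of the top rail's -y end
- top_rail: the same top rail; origin at the centre of its underside
- board: fixed plywood board 130 x 350 x 12 mm with the bottom rail and first block on it; origin under its centre, 27 mm below bottom_rail, same axes. Just past each end of the rail (1 mm gap) a dark end stop, 70 mm across, 20 mm thick, rises 9 mm above the rail; beside the rail's long edges the board is bare
- block1: the block of block1_center; origin at the centre of its underside
- block2: the block of block2_center; origin at the centre of its underside
- block3: the block of block3_center; origin at the centre of its underside
- plane_center (a point): steel smoothing plane 240 x 62 mm, up to 95 mm high, standing between the top rail's bearers and the assembly board; point 30 mm up (bystander)
- brush_tin_center (a point): open tin with a white label, 74 mm across, 95 mm high, with a brush sticking out to 175 mm, standing beside one end of the plane; point half-way up the tin (bystander)
- glue_bottle_center (a point): white bottle, 62 mm across, 165 mm high, beside the other end of the plane; point half-way up (bystander)
- mallet_center (a point): joiner's mallet lying beyond the board, head 75 x 125 x 62 mm, handle reaching 295 mm from the head's centre along -x of its own frame; point at the head's centre (bystander)
- try_square_center (a point): try square lying at the left, 120 mm dark stock (20 mm high) and 165 mm steel blade; point at the stock's centre (bystander)
- clamp_center (a point): F-clamp lying at the right, 340 x 105 mm, 26 mm high; point in the middle of its bar (bystander)
- sanding_block_center (a point): cork block 110 x 65 x 30 mm near the robot; point at its centre (bystander)
- offcut_center (a point): wooden offcut 55 x 150 x 42 mm at the far right; point at its centre (bystander)

How it is judged:
By the outcome, as a careful person would: the job done as asked, in the order asked, and still so for the second after the job is handed in, while the arm keeps its last pose, push and grip.
It also fails if it takes over 67 s, if anything falls off the work surface, if the arm or the gripper's body presses on something with over 40 N, if the wrist force passes 120 N, or if a joint passes its speed limit or range.

## Robot

A 7-joint arm with a two-finger parallel gripper is mounted at the origin on the work surface. World frame = base frame: x ahead of the robot, y to its left, z up, the work surface at z = 0. Lengths are in m, angles in rad, forces in N, time in s.
With the tool pointing down it reaches from about 0.4 to 0.85 m from the base axis. Payload 4.5 kg.
Tool frame: the origin (TCP) lies midway between the tips of the shut fingers; the grasp point (between the pads) lies 19 mm behind it; z points along the fingers, y is the line along which they close (so a half turn about z gives the same grasp; the last joint's range is limited). The gripper opens to 88 mm and grips with 3 to 60 N. Pads are 18 mm wide; open, the fingers measure 123 mm over their backs; the gripper's body (75 mm by 187 mm) begins 45 mm behind the grasp point.
Start: joints at [-1.174, 0.689, -0.195, 1.565, 0.157, 0.902, -0.215], TCP at [0.222, 0.584, 0.239] pointing down, gripper open.
Joint ranges: [-3.01, 3.01], [-0.46, 2.08], [-1.47, 1.51], [0.13, 2.56], [-1, 4.14], [0.04, 2.09], [-2.66, 2.66]. Speed limits (rad/s): [2.57, 2.57, 3.14, 3.14, 3.14, 3.14, 3.14].

## Interface

Orientations are given as a unit quaternion [x, y, z, w].
In Python, from plant import r gives the robot as it stands.
- The arm moves only by the tool carry_out, never from a script. Its argument "plan" is a list of rows, each an object with "rot": the turn, a rotation vector about the tool's x, y, z in rad, a list of three; "xyz": the shift along the tool's x, y, z in m, a list of three; "grip": the closure in counts, from 0 (fully open) to 255 (shut). In form: [{"rot": [wx, wy, wz], "xyz": [dx, dy, dz], "grip": grip}, ...]. A call has 1 to 8 rows; each row is the pose to reach, as a shift and turn from the pose commanded when the call began, along the tool's axes at that moment; what a row does not reach only later rows make up. A row lasts 1/12 s, in which the tool goes at most 41.7 mm and 7.16 degrees, less where a joint would pass 70% of its speed; a pose out of reach is approached as far as the arm can. A call with a gripper value outside its range is refused whole. The fingers move at their own pace and stop on an object; "squeeze" is the grip in N (left out, the last holds). Time passes only in rows, so rows that repeat a pose let the fingers close. It gives the time, the measured TCP pose, the force, the opening and the grip force at its end, in the units of the state.
- r.get_state(): the state, without advancing time (a new reading comes with each control period).
- r.snapshot(name): name is "side" or "top"; returns the picture (480x640x3 uint8, red, green, blue); there is no depth.
- r.camera_params(name): a dict with "fx", "fy", "cx", "cy" (pixels), "position" and "attitude" of the camera in the world. Camera axes: x right, y down, z forward; pixel columns grow to the right and rows downward; lengths in m; the calibration is good to about 2 mm. A picture is of the moment at which its call begins. camera_params takes no time and is no camera call.
- r.finish_job(): hands the job in; it is judged then, once.
The state is a dict: "clock": time; "q": joint angles; "qd": joint speeds; "joint_torque": joint torques, N m; "tool_pos": TCP position; "eef_rot": TCP orientation; "contact_force": force on the tool from outside, world axes, zero at the start; "moment": the same for the moment, N m; "opening": opening from 0.0 (shut) to 1.0 (fully open); "finger_force": force on a finger pad.
Only numpy, scipy, OpenCV 4.12 (cv2) and the standard library are available. Lean on these libraries where they do the work, as an engineer would, in place of code of your own. Each camera call takes 0.05 s, during which the arm holds its last target. There are 200 camera calls.

## Working session

There is one attempt and no reset: what is moved stays moved. The work goes in short steps, Python scripts to look and compute and a tool call to move; the robot and the scene stay as the last step left them, time stands still between calls to the robot, and variables do not carry over. Pictures are saved under pics/ and viewed, at most 10 in all, crops included, and the job is handed in when it is done.

Besides the shell and the picture viewer there is one more tool, called as a command line: name --argument value ..., lists and objects as JSON in quotes. carry_out: Moves the arm, as the interface text tells. Its arguments: {"type":"object","properties":{"plan":{"type":"array"},"squeeze":{"type":"number"}},"required":["plan"]}

```bash
ls; mkdir -p pics; python3 - <<'E'
from plant import r
import cv2,numpy as np
np.set_printoptions(precision=4,suppress=True)
for n in("top","side"):
    cv2.imwrite(f"pics/{n}0.png",r.snapshot(n)[:,:,::-1]); print(n,r.camera_params(n))
print(r.get_state())
E
```

```text
pics
top {'fx': 461.2389530207485, 'fy': 461.2389530207485, 'cx': 321.2709234398039, 'cy': 245.5115631042855, 'position': array([ 0.4697, -0.004 ,  1.185 ]), 'attitude': array([ 0.7079, -0.706 ,  0.0131, -0.0173])}
side {'fx': 617.6921675023966, 'fy': 617.6921675023966, 'cx': 322.8794745692568, 'cy': 252.51881410237777, 'position': array([ 0.3001, -1.439 ,  1.3889]), 'attitude': array([ 0.91  , -0.0853,  0.0282, -0.4048])}
{'clock': 0.1, 'q': array([-1.1742,  0.6899, -0.1945,  1.5663,  0.1573,  0.9025, -0.2151]), 'qd': array([-0.0011, -0.0013,  0.0006, -0.0032,  0.0005,  0.0009,  0.0009]), 'joint_torque': array([ -0.0033, -52.8508,  -1.2719, -15.3839,  -0.0527,   0.0021,
         0.0001]), 'tool_pos': array([0.2216, 0.5838, 0.238 ]), 'eef_rot': array([ 0.1803,  0.9836, -0.0008, -0.0001]), 'contact_force': array([ 0.058 ,  0.0302, -0.3907]), 'moment': array([ 0.009 ,  0.0223, -0.0023]), 'finger_force': 0.0, 'opening': 0.9981060828766826}
```

View pics/top0.png

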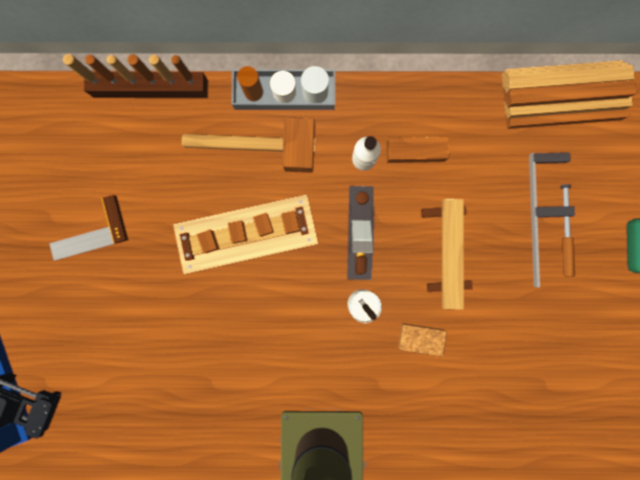

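View pics/side0.png

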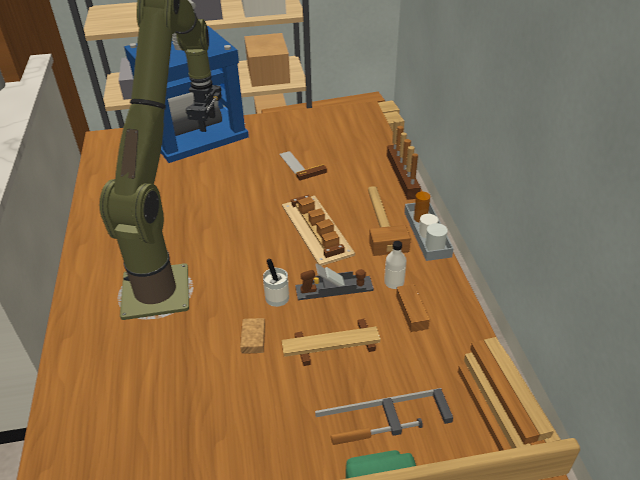

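```bash
python3 - <<'E'
import cv2,numpy as np
a=cv2.imread("pics/top0.png")[185:285,165:325]; b=cv2.imread("pics/side0.png")[185:270,270:360]
a=cv2.resize(a,None,fx=5,fy=5,interpolation=cv2.INTER_CUBIC)
cv2.imwrite("pics/a.png",a); cv2.imwrite("pics/b.png",cv2.resize(b,None,fx=7,fy=7,interpolation=cv2.INTER_CUBIC))
E
```

```text
(no output)
```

View pics/a.png

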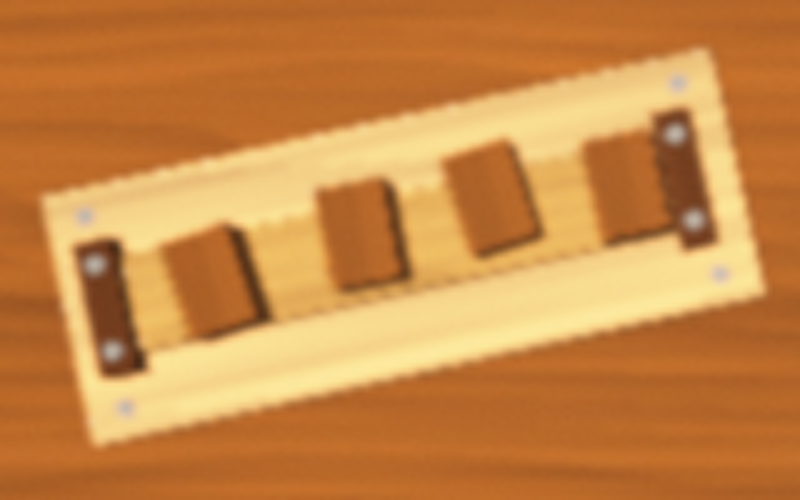

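View pics/b.png

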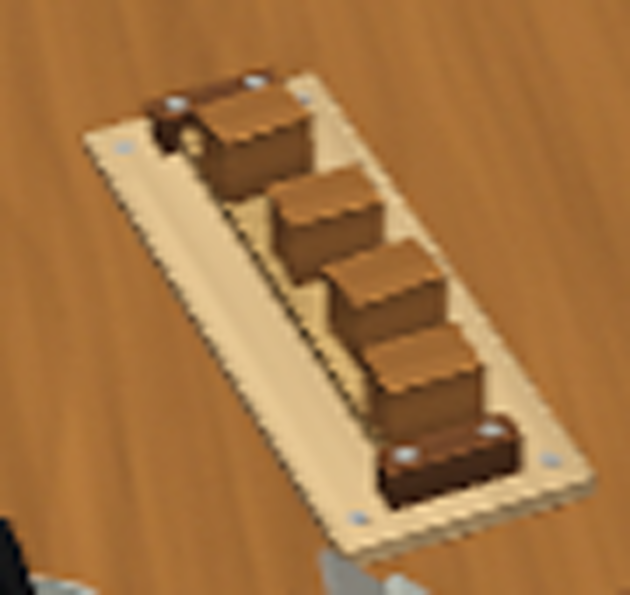

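```bash
cat > h.py <<'E'
import cv2,numpy as np
from scipy.spatial.transform import Rotation as R
np.set_printoptions(precision=4,suppress=True)
S=6
def cast(P,name,uv,z):
    uv=np.atleast_2d(uv); d=np.c_[(uv[:,0]-P['cx'])/P['fx'],(uv[:,1]-P['cy'])/P['fy'],np.ones(len(uv))]
    d=R.from_quat(P['attitude']).apply(d); p=P['position']; return p+d*((z-p[2])/d[:,2])[:,None]
def up(img,x0,y0,x1,y1):
    a=cv2.resize(img[y0:y1,x0:x1],None,fx=S,fy=S,interpolation=cv2.INTER_CUBIC)
    return a,lambda q:(np.asarray(q,float)+.5)/S-.5+[x0,y0]
def blobs(m,amin):
    cs,_=cv2.findContours(m.astype(np.uint8),cv2.RETR_EXTERNAL,cv2.CHAIN_APPROX_NONE)
    return [c[:,0] for c in cs if cv2.contourArea(c)>amin]
def rect(p):  # center, yaw of the short side axis sizes
    (c,s,_)=r0=cv2.minAreaRect((p[:,:2]*1000).astype(np.float32)); b=cv2.boxPoints(r0)
    e=b[1]-b[0],b[2]-b[1]; l=max(e,key=np.linalg.norm); a=np.arctan2(l[1],l[0])
    return np.array(c),sorted(s),np.degrees((a+np.pi/2)%np.pi-np.pi/2)
E
python3 - <<'E'
from h import *
from plant import r
P=r.camera_params("top"); im=cv2.imread("pics/top0.png")
a,f=up(im,165,185,325,285); hsv=cv2.cvtColor(a,cv2.COLOR_BGR2HSV).astype(int); H,Sa,V=[hsv[...,i] for i in range(3)]
yel=(H>=16)&(V>150)
b=max(blobs(yel,5000),key=cv2.contourArea); print("board",rect(cast(P,0,f(b),.012)))
hull=np.zeros(a.shape[:2],np.uint8); cv2.fillPoly(hull,[cv2.convexHull(b)],1); hull=cv2.erode(hull,np.ones((9,9)))
g=(hull>0)&(Sa<80)
for c in blobs(g,30): print("screw",f(c.mean(0)),cv2.contourArea(c),cast(P,0,f(c.mean(0)),.012)[0]*1000)
for t in(110,130):
  br=(hull>0)&(H<16)&(V>t)&(Sa>120)
  for c in blobs(br,2000): print(t,"blk",f(c.mean(0)),rect(cast(P,0,f(c),.067)))
for q in [(207,241),(237,232),(185,247),(220,236)]: print(q,cv2.cvtColor(im,cv2.COLOR_BGR2HSV)[q[1],q[0]])
E
```

```text
board (array([549.9024, 197.5715]), [132.33604431152344, 352.7089538574219], np.float32(-77.235176))
screw [189.6518 266.2619] 288.0 [466.4388 337.6728  12.    ]
screw [187.0287 254.7557] 326.0 [495.702  344.8086  12.    ]
screw [308.5672 239.4382] 343.0 [535.555   35.2821  12.    ]
screw [183.4703 237.4675] 319.5 [539.7951 354.5815  12.    ]
screw [303.3699 228.4751] 301.5 [563.5204  48.6502  12.    ]
screw [181.4722 227.8582] 298.5 [564.3666 360.0794  12.    ]
screw [299.6116 211.2924] 323.5 [607.4985  58.4499  12.    ]
screw [300.1213 201.2968] 319.5 [633.1624  57.2703  12.    ]
110 blk [186.3376 246.2555] (array([515.355 , 330.0505]), [24.245241165161133, 69.13812255859375], np.float32(13.178979))
110 blk [207.6914 241.3728] (array([528.1437, 278.9534]), [42.142967224121094, 53.64670944213867], np.float32(18.314024))
110 blk [237.0476 231.5159] (array([551.4669, 207.5394]), [39.729942321777344, 53.03996276855469], np.float32(11.661666))
110 blk [262.9039 224.2032] (array([569.3093, 144.5953]), [37.705753326416016, 52.16657638549805], np.float32(18.649263))
110 blk [295.0786 221.3185] (array([575.0749,  68.5574]), [56.862022399902344, 69.72103118896484], np.float32(12.521642))
130 blk [208.6211 240.8899] (array([528.1141, 279.056 ]), [41.60942459106445, 53.778289794921875], np.float32(17.90592))
130 blk [239.0328 231.1681] (array([551.4669, 207.5394]), [39.729942321777344, 53.03996276855469], np.float32(11.661666))
130 blk [262.9039 224.2032] (array([569.3093, 144.5953]), [37.705753326416016, 52.16657638549805], np.float32(18.649263))
130 blk [295.0786 221.3185] (array([575.0749,  68.5574]), [56.862022399902344, 69.72103118896484], np.float32(12.521642))
(207, 241) [ 13 199 176]
(237, 232) [ 13 197 176]
(185, 247) [ 11 191 115]
(220, 236) [ 20 149 240]
```

```bash
cat >> h.py <<'E'
C=np.array([.5499,.1976]); YAW=np.radians(12.83)
U=np.array([-np.sin(YAW),np.cos(YAW)]); W=np.array([np.cos(YAW),np.sin(YAW)])
def world(x,y,off=(0,0)): return C+x*W+y*U+np.array(off)
def rel(s,steps):
    """steps: world x,y,z, angle(deg) of closing line, from state s -> tool-frame rows"""
    p0=s['tool_pos']; R0=R.from_quat(s['eef_rot']); 
    for x,y,z,a in steps:
        best=None
        for k in(0,180):
            t=np.radians(a+k); ty=np.array([np.cos(t),np.sin(t),0]); tz=np.array([0,0,-1.]); Rt=R.from_matrix(np.c_[np.cross(ty,tz),ty,tz])
            rv=(R0.inv()*Rt).as_rotvec()
            if best is None or np.linalg.norm(rv)<np.linalg.norm(best): best=rv
        print("xyz",np.round(R0.inv().apply(np.array([x,y,z])-p0),4),"rot",best.round(4))
E
python3 - <<'E'
from h import *
from plant import r
s=r.get_state(); p=world(0,.086)
rel(s,[(*p,.2,12.83),(*p,.1,12.83),(*p,.034,12.83)])
E
```

```text
xyz [-0.3963 -0.1729  0.0383] rot [-0.0015  0.001   0.9842]
xyz [-0.3963 -0.1727  0.1383] rot [-0.0015  0.001   0.9842]
xyz [-0.3963 -0.1726  0.2043] rot [-0.0015  0.001   0.9842]
```

carry_out --plan '[{"rot": [0, 0, 0.984], "xyz": [-0.396, -0.173, 0.038], "grip": 0}, {"rot": [0, 0, 0.984], "xyz": [-0.396, -0.173, 0.038], "grip": 0}, {"rot": [0, 0, 0.984], "xyz": [-0.396, -0.173, 0.038], "grip": 0}, {"rot": [0, 0, 0.984], "xyz": [-0.396, -0.173, 0.038], "grip": 0}, {"rot": [0, 0, 0.984], "xyz": [-0.396, -0.173, 0.038], "grip": 0}, {"rot": [0, 0, 0.984], "xyz": [-0.396, -0.173, 0.038], "grip": 0}, {"rot": [0, 0, 0.984], "xyz": [-0.396, -0.173, 0.038], "grip": 0}, {"rot": [0, 0, 0.984], "xyz": [-0.396, -0.173, 0.038], "grip": 0}]' --squeeze 12

```text
clock: 0.77
tool_pos: [0.46, 0.3504, 0.2092]
eef_rot: [0.626, 0.78, -0.0, -0.0]
contact_force: [0.6, -0.3, 0.1]
opening: 0.999
finger_force: 0.0
```

```bash
python3 - <<'E'
from h import *
from plant import r
s=r.get_state(); p=world(0,.086); print(s['clock'],s['tool_pos'],s['contact_force'],s['qd'])
rel(s,[(*p,.15,12.83),(*p,.034,12.83)])
E
```

```text
0.7667 [0.46   0.3504 0.2092] [ 0.59   -0.2719  0.0781] [ 0.6923  0.1406  0.2939 -0.1273 -0.2761 -0.0144 -0.1546]
xyz [-0.0826  0.0542  0.0592] rot [-0.0005  0.0002 -0.0056]
xyz [-0.0826  0.0543  0.1752] rot [-0.0005  0.0002 -0.0056]
```

carry_out --plan '[{"rot": [0, 0, 0], "xyz": [-0.041, 0.027, 0.03], "grip": 0}, {"rot": [0, 0, 0], "xyz": [-0.082, 0.054, 0.06], "grip": 0}, {"rot": [0, 0, 0], "xyz": [-0.082, 0.054, 0.09], "grip": 0}, {"rot": [0, 0, 0], "xyz": [-0.082, 0.054, 0.12], "grip": 0}, {"rot": [0, 0, 0], "xyz": [-0.082, 0.054, 0.12], "grip": 0}]'

```text
clock: 1.18
tool_pos: [0.5268, 0.2784, 0.0815]
eef_rot: [0.625, 0.78, -0.007, -0.002]
contact_force: [-1.6, -0.8, -1.7]
opening: 1.002
finger_force: 0.0
```

```bash
python3 - <<'E'
from h import *
from plant import r
s=r.get_state(); print(s['clock'],s['tool_pos'],s['contact_force'],s['qd'])
p=world(0,.086);q=world(0,.120)
rel(s,[(*p,.034,12.83),(*q,.034,12.83)])
E
```

```text
1.1833 [0.5268 0.2784 0.0815] [-1.594  -0.8022 -1.6912] [-0.0519 -0.1184 -0.037  -0.0186 -0.0147  0.1187 -0.0155]
xyz [0.0024 0.0052 0.0474] rot [-0.0137  0.0062 -0.0042]
xyz [0.0364 0.0051 0.0472] rot [-0.0137  0.0062 -0.0042]
```

carry_out --plan '[{"rot": [0, 0, 0], "xyz": [0.001, 0.003, 0.01], "grip": 0}, {"rot": [0, 0, 0], "xyz": [0.001, 0.003, 0.02], "grip": 0}, {"rot": [0, 0, 0], "xyz": [0.001, 0.003, 0.03], "grip": 0}, {"rot": [0, 0, 0], "xyz": [0.001, 0.003, 0.03], "grip": 0}, {"rot": [0, 0, 0], "xyz": [0.001, 0.003, 0.03], "grip": 0}]'

```text
clock: 1.6
tool_pos: [0.5325, 0.2869, 0.0604]
eef_rot: [0.623, 0.782, 0.001, 0.0]
contact_force: [-0.1, 0.4, -0.1]
opening: 0.997
finger_force: 0.0
```

```bash
python3 - <<'E'
from h import *
from plant import r
s=r.get_state(); print(s['clock'],s['tool_pos'],s['contact_force'],s['qd'])
p=world(0,.086);q=world(0,.120)
rel(s,[(*p,.034,12.83),(*q,.034,12.83)])
E
```

```text
1.6 [0.5325 0.2869 0.0604] [-0.0697  0.3725 -0.1473] [ 0.0048 -0.0123  0.0038 -0.0054 -0.002   0.002  -0.0003]
xyz [-0.0049 -0.0029  0.0264] rot [ 0.001  -0.0008  0.0015]
xyz [ 0.0291 -0.0028  0.0264] rot [ 0.001  -0.0008  0.0015]
```

carry_out --plan '[{"rot": [0, 0, 0.0015], "xyz": [-0.005, -0.003, 0.013], "grip": 0}, {"rot": [0, 0, 0.0015], "xyz": [-0.005, -0.003, 0.026], "grip": 0}, {"rot": [0, 0, 0.0015], "xyz": [-0.005, -0.003, 0.026], "grip": 0}, {"rot": [0, 0, 0.0015], "xyz": [-0.005, -0.003, 0.026], "grip": 180}, {"rot": [0, 0, 0.0015], "xyz": [-0.005, -0.003, 0.026], "grip": 180}, {"rot": [0, 0, 0.0015], "xyz": [-0.005, -0.003, 0.026], "grip": 180}, {"rot": [0, 0, 0.0015], "xyz": [-0.005, -0.003, 0.026], "grip": 180}, {"rot": [0, 0, 0.0015], "xyz": [-0.005, -0.003, 0.026], "grip": 180}]'

```text
clock: 2.27
tool_pos: [0.5312, 0.2805, 0.034]
eef_rot: [0.624, 0.781, 0.0, 0.0]
contact_force: [-0.3, -1.1, 0.7]
opening: 0.642
finger_force: 0.0
```

```bash
python3 - <<'E'
from h import *
from plant import r
s=r.get_state(); print(s['clock'],s['tool_pos'],s['contact_force'],s['qd'])
q=world(0,.120)
rel(s,[(*q,.034,12.83)])
E
```

```text
2.2667 [0.5312 0.2805 0.034 ] [-0.3382 -1.0788  0.7198] [ 0.      0.0049 -0.0007  0.0013 -0.0004 -0.0002  0.0015]
xyz [ 0.035  -0.0002 -0.    ] rot [ 0.0008 -0.0004 -0.0014]
```

carry_out --plan '[{"rot": [0, 0, 0], "xyz": [0, 0, 0], "grip": 180}, {"rot": [0, 0, 0], "xyz": [0, 0, 0], "grip": 180}, {"rot": [0, 0, 0], "xyz": [0, 0, 0], "grip": 180}, {"rot": [0, 0, 0], "xyz": [0.009, 0, 0], "grip": 180}, {"rot": [0, 0, 0], "xyz": [0.018, 0, 0], "grip": 180}, {"rot": [0, 0, 0], "xyz": [0.027, 0, 0], "grip": 180}, {"rot": [0, 0, 0], "xyz": [0.032, 0, 0], "grip": 180}, {"rot": [0, 0, 0], "xyz": [0.032, 0, 0], "grip": 180}]'

```text
clock: 2.93
tool_pos: [0.5229, 0.3125, 0.0337]
eef_rot: [0.624, 0.782, -0.001, -0.0]
contact_force: [-0.8, -2.2, 6.0]
opening: 0.574
finger_force: 11.8
```

```bash
python3 - <<'E'
from h import *
from plant import r
s=r.get_state(); print(s['clock'],s['tool_pos'],s['contact_force'],s['qd'])
p=world(0,.010)
q=world(0,.120)
rel(s,[(*q,.034,12.83),(*p,.09,12.83),(*p,.034,12.83)])
E
```

```text
2.9333 [0.5229 0.3125 0.0337] [-0.8291 -2.1863  6.0357] [ 0.0099 -0.0012 -0.0074  0.0069 -0.0083 -0.0123  0.0057]
xyz [ 0.0019  0.0008 -0.0003] rot [-0.0009  0.0005  0.0003]
xyz [-0.1081  0.0007 -0.0562] rot [-0.0009  0.0005  0.0003]
xyz [-0.1081  0.0007 -0.0002] rot [-0.0009  0.0005  0.0003]
```

carry_out --plan '[{"rot": [0, 0, 0], "xyz": [0, 0, 0], "grip": 0}, {"rot": [0, 0, 0], "xyz": [0, 0, 0], "grip": 0}, {"rot": [0, 0, 0], "xyz": [0, 0, -0.03], "grip": 0}, {"rot": [0, 0, 0], "xyz": [0, 0, -0.07], "grip": 0}, {"rot": [0, 0, 0], "xyz": [-0.03, 0, -0.09], "grip": 0}, {"rot": [0, 0, 0], "xyz": [-0.07, 0, -0.09], "grip": 0}, {"rot": [0, 0, 0], "xyz": [-0.11, 0, -0.09], "grip": 0}, {"rot": [0, 0, 0], "xyz": [-0.15, 0, -0.09], "grip": 0}]'

```text
clock: 3.6
tool_pos: [0.5572, 0.1651, 0.1239]
eef_rot: [0.623, 0.782, 0.001, 0.0]
contact_force: [-0.3, -1.3, -0.8]
opening: 1.0
finger_force: 0.0
```

carry_out --plan '[{"rot": [0, 0, 0], "xyz": [-0.04, 0, 0], "grip": 0}, {"rot": [0, 0, 0], "xyz": [-0.08, 0, 0], "grip": 0}, {"rot": [0, 0, 0], "xyz": [-0.12, 0, 0], "grip": 0}, {"rot": [0, 0, 0], "xyz": [-0.12, 0, 0], "grip": 0}, {"rot": [0, 0, 0], "xyz": [-0.12, 0, 0], "grip": 0}]'

```text
clock: 4.02
tool_pos: [0.5839, 0.0449, 0.1233]
eef_rot: [0.626, 0.779, -0.0, 0.0]
contact_force: [-0.2, 1.1, -0.8]
opening: 1.0
finger_force: 0.0
```

```bash
cat >> h.py <<'E'
def railxy(p): d=p[...,:2]-C*(1000 if abs(p).max()>5 else 1); return np.stack([d@W,d@U],-1)
def blocks(r,save):
    """block tops: light-brown areas inside the board, edges by contour, in rail mm"""
    P=r.camera_params("top"); im=np.ascontiguousarray(r.snapshot("top")[:,:,::-1]); cv2.imwrite(save,im)
    a,f=up(im,165,185,325,285); hsv=cv2.cvtColor(a,cv2.COLOR_BGR2HSV).astype(int); H,Sa,V=[hsv[...,i] for i in range(3)]
    vv,uu=np.indices(V.shape); g=cast(P,0,f(np.c_[uu.ravel(),vv.ravel()]),.067); rr=railxy(g).reshape(*V.shape,2)
    inside=(abs(rr[...,0])<.042)&(abs(rr[...,1])<.1365)
    for c in blobs(inside&(V>148)&(H<17)&(V<207),2500):
        q=railxy(cast(P,0,f(c),.067))*1000
        (cx,s,_)=cv2.minAreaRect(q.astype(np.float32)); an=rect(q)[2]
        print("blk x,y",np.round(cx,2),"size",np.round(sorted(s),1),"yaw",round(float(an),1),"ext",q.min(0).round(1),q.max(0).round(1))
E
python3 - <<'E'
from h import *
from plant import r
blocks(r,"pics/t1.png"); s=r.get_state(); print(s['clock'],s['tool_pos'],railxy(s['tool_pos']))
E
```

```text
blk x,y [ -4.31 113.8 ] size [45.4 68.4] yaw 0.0 ext [-38.5  91.1] [ 29.9 136.5]
blk x,y [2.37 8.01] size [38.9 52.6] yaw -0.5 ext [-24.  -11.5] [28.8 27.6]
blk x,y [  5.96 -54.76] size [32.8 51.5] yaw 6.7 ext [-20.8 -68.8] [ 33.3 -36.9]
4.0667 [0.5834 0.0482 0.1232] [-0.0005 -0.1531]
```

View pics/t1.png

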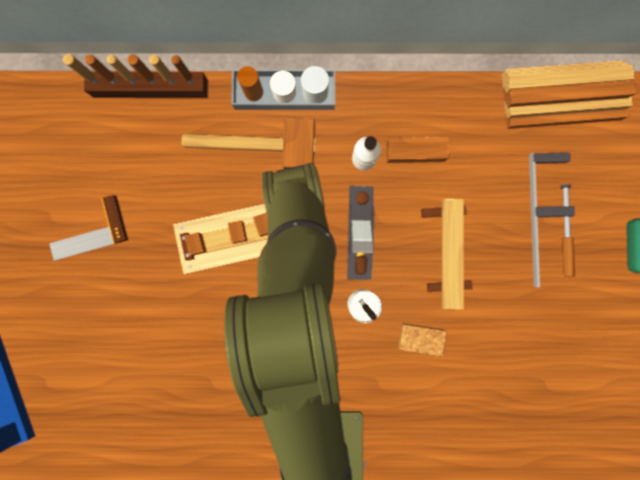

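```bash
cat >> h.py <<'E'
def proj(P,X):
    d=R.from_quat(P['attitude']).inv().apply(X-P['position']); return np.c_[d[:,0]/d[:,2]*P['fx']+P['cx'],d[:,1]/d[:,2]*P['fy']+P['cy']]
def prof(P,im,xs,ys,z):
    X=np.array([[*world(x/1000,y/1000),z] for x,y in zip(xs,ys)]); q=proj(P,X).astype(np.float32)
    return cv2.remap(im,q[:,0].copy(),q[:,1].copy(),cv2.INTER_LINEAR)[:,0,2].astype(int)
E
python3 - <<'E'
from h import *
from plant import r
P=r.camera_params("top"); im=cv2.imread("pics/t1.png")
y=np.arange(84,150,2)
for x in(-12,0,12): print("x",x,prof(P,im,y*0+x,y,.067))
x=np.arange(-40,42,2)
for yy in(110,118,126): print("y",yy,prof(P,im,x,x*0+yy,.067))
im=cv2.imread("pics/top0.png"); print(prof(P,im,x,x*0-118,.067)); print(prof(P,im,x,x*0-123,.067))
y=np.arange(-150,-90,2)
for x in(-12,0,12): print("x",x,prof(P,im,y*0+x,y,.067))
E
```

```text
x -12 [245 245 244 239 208 155 111  98 120 161 185 194 196 194 194 192 188 185
 183 182 181 181 182 185 190 185 168 146 130 127 132 158 199]
x 0 [243 243 242 237 214 164 118  97 109 149 179 193 196 195 194 192 190 187
 183 183 184 183 182 183 185 180 165 145 130 125 131 154 193]
x 12 [240 240 240 237 220 174 125  96  96 129 165 187 195 196 195 194 191 188
 186 184 185 185 184 183 183 183 176 164 149 140 138 161 203]
y 110 [253 253 253 253 249 229 175 154 167 188 194 194 194 194 194 195 194 194
 195 195 195 195 195 196 196 196 196 196 196 196 198 212 231 245 251 252
 251 250 250 250 250]
y 118 [253 253 253 254 250 228 174 148 163 179 185 186 184 185 185 185 186 186
 186 187 187 187 187 188 188 188 188 188 188 188 194 212 236 247 251 252
 251 251 250 250 250]
y 126 [240 213 167 147 132 111 109 132 166 177 181 181 180 181 181 181 182 182
 181 182 183 184 184 183 184 184 185 185 186 185 180 170 157 173 215 241
 250 251 250 250 249]
[248 247 246 245 239 209 168 137 155 168 172 171 170 171 171 171 171 171
 171 172 172 173 173 173 172 172 173 174 173 173 176 189 213 235 242 245
 245 247 248 248 248]
[248 247 245 244 236 209 156 137 147 168 176 176 176 176 176 176 176 176
 176 176 175 176 175 175 176 176 176 176 176 176 177 187 207 227 240 243
 245 246 247 248 248]
x -12 [118 121 123 125 125 132 147 168 181 184 183 182 180 178 175 172 171 171
 170 171 173 180 192 210 227 235 237 237 238 238]
x 0 [118 120 122 123 121 127 147 169 183 184 182 182 181 177 173 172 172 172
 172 170 170 176 188 208 227 234 236 236 236 237]
x 12 [130 129 127 125 126 136 157 175 184 184 183 182 180 177 175 173 173 173
 174 172 172 175 183 199 219 229 232 232 232 232]
```

```bash
python3 - <<'E'
from h import *
from plant import r
s=r.get_state(); print(s['qd'])
p=world(.0004,.010); rel(s,[(*p,.09,12.83),(*p,.034,12.83)])
E
```

```text
[-0.048  -0.0022 -0.0378  0.0039 -0.0033  0.0015  0.0004]
xyz [0.163  0.0004 0.0334] rot [ 0.     -0.0011 -0.0028]
xyz [0.163  0.0004 0.0894] rot [ 0.     -0.0011 -0.0028]
```

carry_out --plan '[{"rot": [0, 0, 0], "xyz": [0.04, 0, 0], "grip": 0}, {"rot": [0, 0, 0], "xyz": [0.08, 0, 0], "grip": 0}, {"rot": [0, 0, 0], "xyz": [0.12, 0, 0.02], "grip": 0}, {"rot": [0, 0, 0], "xyz": [0.15, 0, 0.03], "grip": 0}, {"rot": [0, 0, 0], "xyz": [0.163, 0, 0.04], "grip": 0}, {"rot": [0, 0, 0], "xyz": [0.163, 0, 0.05], "grip": 0}, {"rot": [0, 0, 0], "xyz": [0.163, 0, 0.05], "grip": 0}, {"rot": [0, 0, 0], "xyz": [0.163, 0, 0.05], "grip": 0}]'

```text
clock: 4.73
tool_pos: [0.5473, 0.2053, 0.073]
eef_rot: [0.625, 0.781, -0.001, 0.0]
contact_force: [0.3, 0.2, -0.5]
opening: 0.999
finger_force: 0.0
```

```bash
python3 - <<'E'
from h import *
from plant import r
s=r.get_state(); print(s['clock'],s['tool_pos'],railxy(s['tool_pos']),s['qd'])
p=world(.0004,.010);q=world(.0004,.040); rel(s,[(*p,.034,12.83),(*q,.034,12.83)])
E
```

```text
4.7333 [0.5473 0.2053 0.073 ] [-0.0008  0.0081] [ 0.0273 -0.0196  0.0126 -0.008   0.0002  0.0004 -0.0033]
xyz [0.002  0.0012 0.039 ] rot [-0.0013  0.0019 -0.0025]
xyz [0.032  0.0012 0.039 ] rot [-0.0013  0.0019 -0.0025]
```

carry_out --plan '[{"rot": [0, 0, -0.002], "xyz": [0.001, 0.001, 0.02], "grip": 60}, {"rot": [0, 0, -0.002], "xyz": [0.001, 0.001, 0.039], "grip": 60}, {"rot": [0, 0, -0.002], "xyz": [0.001, 0.001, 0.039], "grip": 60}, {"rot": [0, 0, -0.002], "xyz": [0.001, 0.001, 0.039], "grip": 60}, {"rot": [0, 0, -0.002], "xyz": [0.001, 0.001, 0.039], "grip": 180}, {"rot": [0, 0, -0.002], "xyz": [0.001, 0.001, 0.039], "grip": 180}, {"rot": [0, 0, -0.002], "xyz": [0.001, 0.001, 0.039], "grip": 180}, {"rot": [0, 0, -0.002], "xyz": [0.001, 0.001, 0.039], "grip": 180}]'

```text
clock: 5.4
tool_pos: [0.5493, 0.2082, 0.0357]
eef_rot: [0.624, 0.782, 0.001, 0.001]
contact_force: [0.6, -0.6, 6.5]
opening: 0.569
finger_force: 12.0
```

```bash
python3 - <<'E'
from h import *
from plant import r
s=r.get_state(); print(s['clock'],s['opening'],s['tool_pos'],railxy(s['tool_pos']),s['qd'])
q=world(.0004,.040); rel(s,[(*q,.034,12.83)])
E
```

```text
5.4 0.5688361594606502 [0.5493 0.2082 0.0357] [0.0017 0.0105] [-0.0033  0.0002  0.0019  0.0003  0.0007  0.0019  0.0005]
xyz [ 0.0295 -0.0013  0.0017] rot [ 0.0025 -0.0001  0.0001]
```

carry_out --plan '[{"rot": [0, 0, 0], "xyz": [0.009, -0.001, 0], "grip": 180}, {"rot": [0, 0, 0], "xyz": [0.018, -0.0013, 0], "grip": 180}, {"rot": [0, 0, 0], "xyz": [0.026, -0.0013, 0], "grip": 180}, {"rot": [0, 0, 0], "xyz": [0.0295, -0.0013, 0], "grip": 180}, {"rot": [0, 0, 0], "xyz": [0.0295, -0.0013, 0], "grip": 180}, {"rot": [0, 0, 0], "xyz": [0.0295, -0.0013, 0], "grip": 180}]'

```text
clock: 5.9
tool_pos: [0.5412, 0.2371, 0.0358]
eef_rot: [0.623, 0.782, 0.001, 0.001]
contact_force: [-0.3, -1.7, 6.0]
opening: 0.565
finger_force: 12.0
```

```bash
python3 - <<'E'
from h import *
from plant import r
s=r.get_state(); print(s['clock'],s['opening'],s['tool_pos'],railxy(s['tool_pos']),s['qd'])
q=world(.0004,-.054); rel(s,[(*q,.08,12.83),(*q,.034,12.83)])
E
```

```text
5.9 0.5645323017937534 [0.5412 0.2371 0.0358] [0.0003 0.0404] [ 0.0051 -0.0003 -0.0033 -0.0003  0.0007 -0.0012  0.0011]
xyz [-0.0944  0.0002 -0.0442] rot [0.0023 0.0002 0.0005]
xyz [-0.0944  0.0001  0.0018] rot [0.0023 0.0002 0.0005]
```

carry_out --plan '[{"rot": [0, 0, 0], "xyz": [0, 0, 0], "grip": 60}, {"rot": [0, 0, 0], "xyz": [0, 0, 0], "grip": 60}, {"rot": [0, 0, 0], "xyz": [0, 0, -0.03], "grip": 60}, {"rot": [0, 0, 0], "xyz": [-0.01, 0, -0.045], "grip": 0}, {"rot": [0, 0, 0], "xyz": [-0.05, 0, -0.045], "grip": 0}, {"rot": [0, 0, 0], "xyz": [-0.094, 0, -0.045], "grip": 0}, {"rot": [0, 0, 0], "xyz": [-0.094, 0, -0.045], "grip": 0}, {"rot": [0, 0, 0], "xyz": [-0.094, 0, -0.045], "grip": 0}]'

```text
clock: 6.57
tool_pos: [0.5619, 0.1406, 0.0795]
eef_rot: [0.626, 0.78, -0.001, 0.001]
contact_force: [-0.3, 0.8, 0.5]
opening: 1.002
finger_force: 0.0
```

carry_out --plan '[{"rot": [0, 0, 0], "xyz": [0, 0, 0.02], "grip": 60}, {"rot": [0, 0, 0], "xyz": [0, 0, 0.044], "grip": 60}, {"rot": [0, 0, 0], "xyz": [0, 0, 0.044], "grip": 60}, {"rot": [0, 0, 0], "xyz": [0, 0, 0.044], "grip": 60}, {"rot": [0, 0, 0], "xyz": [0, 0, 0.044], "grip": 60}]'

```text
clock: 6.98
tool_pos: [0.5612, 0.1464, 0.036]
eef_rot: [0.623, 0.782, 0.0, -0.0]
contact_force: [0.1, -0.4, 0.5]
opening: 0.765
finger_force: 0.0
```

```bash
python3 - <<'E'
from h import *
from plant import r
s=r.get_state(); print(s['clock'],s['opening'],s['tool_pos'],railxy(s['tool_pos']),s['qd'])
q=world(.0004,-.054); rel(s,[(*q,.034,12.83)])
q=world(.0004,-.04); rel(s,[(*q,.034,12.83)])
E
```

```text
6.9833 0.7651346644858364 [0.5612 0.1464 0.036 ] [-0.0004 -0.0525] [ 0.0052 -0.0177  0.0085 -0.006   0.0023 -0.0039  0.0021]
xyz [-0.0015  0.0008  0.002 ] rot [ 0.0003 -0.0007  0.0019]
xyz [0.0125 0.0008 0.002 ] rot [ 0.0003 -0.0007  0.0019]
```

carry_out --plan '[{"rot": [0, 0, 0], "xyz": [-0.001, 0.0008, 0.001], "grip": 180}, {"rot": [0, 0, 0], "xyz": [-0.001, 0.0008, 0.001], "grip": 180}, {"rot": [0, 0, 0], "xyz": [-0.001, 0.0008, 0.001], "grip": 180}, {"rot": [0, 0, 0], "xyz": [-0.001, 0.0008, 0.001], "grip": 180}, {"rot": [0, 0, 0], "xyz": [-0.001, 0.0008, 0.001], "grip": 180}, {"rot": [0, 0, 0], "xyz": [0.006, 0.0008, 0.001], "grip": 180}, {"rot": [0, 0, 0], "xyz": [0.012, 0.0008, 0.001], "grip": 180}, {"rot": [0, 0, 0], "xyz": [0.012, 0.0008, 0.001], "grip": 180}]'

```text
clock: 7.65
tool_pos: [0.5601, 0.1567, 0.0354]
eef_rot: [0.624, 0.782, 0.0, 0.001]
contact_force: [-0.9, -0.1, 6.5]
opening: 0.565
finger_force: 12.0
```

```bash
python3 - <<'E'
from h import *
from plant import r
s=r.get_state(); print(s['clock'],s['opening'],s['tool_pos'],railxy(s['tool_pos']),s['qd'])
q=world(.0004,-.04); rel(s,[(*q,.034,12.83)])
q=world(0,.120); rel(s,[(*q,.12,102.83)])
E
```

```text
7.65 0.5653493226223425 [0.5601 0.1567 0.0354] [ 0.0009 -0.0421] [ 0.0067 -0.0009 -0.0072  0.0007 -0.0044  0.0004  0.01  ]
xyz [ 0.0021 -0.0005  0.0014] rot [0.0016 0.001  0.0004]
xyz [ 0.1621 -0.0007 -0.0847] rot [ 0.0005  0.0021 -1.5704]
```

carry_out --plan '[{"rot": [0, 0, 0], "xyz": [0.002, -0.0005, 0], "grip": 180}, {"rot": [0, 0, 0], "xyz": [0.002, -0.0005, 0], "grip": 180}, {"rot": [0, 0, 0], "xyz": [0.002, -0.0005, 0], "grip": 60}, {"rot": [0, 0, 0], "xyz": [0.002, -0.0005, 0], "grip": 60}, {"rot": [0, 0, 0], "xyz": [0.002, -0.0005, -0.03], "grip": 60}, {"rot": [0, 0, 0], "xyz": [0.01, -0.0005, -0.07], "grip": 90}, {"rot": [0, 0, -0.12], "xyz": [0.03, -0.0005, -0.085], "grip": 90}, {"rot": [0, 0, -0.24], "xyz": [0.06, -0.0005, -0.085], "grip": 90}]'

```text
clock: 8.32
tool_pos: [0.5485, 0.2133, 0.1233]
eef_rot: [0.525, 0.851, 0.002, 0.003]
contact_force: [0.7, 0.2, -0.7]
opening: 0.643
finger_force: 0.0
```

```bash
python3 - <<'E'
from h import *
from plant import r
s=r.get_state(); print(s['clock'],s['opening'],s['tool_pos'],railxy(s['tool_pos']),s['q'])
q=world(0,.120); rel(s,[(*q,.12,102.83),(*q,.06,102.83)])
E
```

```text
8.3167 0.6434619718271103 [0.5485 0.2133 0.1233] [0.0021 0.0156] [-0.4188  0.7938 -0.0558  1.7867  0.0815  0.5576 -0.0626]
xyz [0.1019 0.0228 0.003 ] rot [ 0.0027  0.0067 -1.3303]
xyz [0.1021 0.0224 0.063 ] rot [ 0.0027  0.0067 -1.3303]
```

carry_out --plan '[{"rot": [0.003, 0.006, -0.13], "xyz": [0.02, 0.003, 0], "grip": 90}, {"rot": [0.003, 0.006, -0.26], "xyz": [0.05, 0.01, 0], "grip": 90}, {"rot": [0.003, 0.006, -0.39], "xyz": [0.08, 0.02, 0], "grip": 90}, {"rot": [0.003, 0.006, -0.52], "xyz": [0.102, 0.023, 0], "grip": 90}, {"rot": [0.003, 0.006, -0.65], "xyz": [0.102, 0.023, 0], "grip": 90}, {"rot": [0.003, 0.006, -0.78], "xyz": [0.102, 0.023, 0], "grip": 90}, {"rot": [0.003, 0.006, -0.91], "xyz": [0.102, 0.023, 0], "grip": 90}, {"rot": [0.003, 0.006, -1.03], "xyz": [0.102, 0.023, 0], "grip": 90}]'

```text
clock: 8.98
tool_pos: [0.5196, 0.3169, 0.1191]
eef_rot: [0.05, 0.999, -0.0, -0.004]
contact_force: [-0.4, 0.9, 0.1]
opening: 0.642
finger_force: 0.0
```

```bash
python3 - <<'E'
from h import *
from plant import r
s=r.get_state(); print(s['clock'],s['opening'],s['tool_pos'],railxy(s['tool_pos']),s['q'])
q=world(0,.120); rel(s,[(*q,.12,102.83),(*q,.06,102.83)])
E
```

```text
8.9833 0.6422111679015153 [0.5196 0.3169 0.1191] [-0.003   0.1231] [-0.4435  0.8385 -0.3179  1.7048  0.3779  0.6651  0.5071]
xyz [-0.0038 -0.002  -0.0009] rot [ 0.0008 -0.0075 -0.3234]
xyz [-0.0043 -0.0019  0.0591] rot [ 0.0008 -0.0075 -0.3234]
```

carry_out --plan '[{"rot": [0, -0.007, -0.12], "xyz": [-0.003, -0.002, 0], "grip": 90}, {"rot": [0, -0.007, -0.24], "xyz": [-0.003, -0.002, 0], "grip": 90}, {"rot": [0, -0.007, -0.323], "xyz": [-0.003, -0.002, 0.02], "grip": 90}, {"rot": [0, -0.007, -0.323], "xyz": [-0.003, -0.002, 0.045], "grip": 90}, {"rot": [0, -0.007, -0.323], "xyz": [-0.003, -0.002, 0.045], "grip": 90}, {"rot": [0, -0.007, -0.323], "xyz": [-0.003, -0.002, 0.045], "grip": 90}]'

```text
clock: 9.48
tool_pos: [0.5216, 0.3139, 0.0734]
eef_rot: [-0.108, 0.994, -0.0, -0.001]
contact_force: [0.3, 0.4, -0.2]
opening: 0.645
finger_force: 0.0
```

```bash
python3 - <<'E'
from h import *
from plant import r
s=r.get_state(); print(s['clock'],s['opening'],s['tool_pos'],railxy(s['tool_pos']),s['qd'])
q=world(0,.120); rel(s,[(*q,.043,102.83)])
E
```

```text
9.4833 0.6448620233428219 [0.5216 0.3139 0.0734] [-0.0018  0.1197] [ 0.0007 -0.0363 -0.0121 -0.0276 -0.0018  0.0021  0.0032]
xyz [-0.0018  0.0003  0.0304] rot [-0.0002 -0.0026 -0.0074]
```

carry_out --plan '[{"rot": [0, -0.002, -0.007], "xyz": [-0.0015, 0.0003, 0.015], "grip": 90}, {"rot": [0, -0.002, -0.007], "xyz": [-0.0015, 0.0003, 0.03], "grip": 90}, {"rot": [0, -0.002, -0.007], "xyz": [-0.0015, 0.0003, 0.03], "grip": 90}, {"rot": [0, -0.002, -0.007], "xyz": [-0.0015, 0.0003, 0.03], "grip": 130}, {"rot": [0, -0.002, -0.007], "xyz": [-0.0015, 0.0003, 0.03], "grip": 130}]'

```text
clock: 9.9
tool_pos: [0.5248, 0.3159, 0.0459]
eef_rot: [-0.112, 0.994, 0.001, 0.002]
contact_force: [-0.0, -0.0, 0.3]
opening: 0.519
finger_force: 0.0
```

```bash
python3 - <<'E'
from h import *
from plant import r
s=r.get_state(); print(s['clock'],s['opening'],s['contact_force'],s['tool_pos'],railxy(s['tool_pos']),s['qd'])
q=world(0,.120); rel(s,[(*q,.043,102.83)])
E
```

```text
9.9 0.5188024582474268 [-0.0062 -0.0155  0.2915] [0.5248 0.3159 0.0459] [0.0018 0.1209] [ 0.0018 -0.0055 -0.0014 -0.0017  0.0035 -0.0059  0.0003]
xyz [ 0.0018 -0.0009  0.0029] rot [ 0.0019  0.0045 -0.0004]
```

carry_out --plan '[{"rot": [0.002, 0.004, 0], "xyz": [0.0018, -0.001, 0.002], "grip": 130}, {"rot": [0.002, 0.004, 0], "xyz": [0.0018, -0.001, 0.002], "grip": 190}, {"rot": [0.002, 0.004, 0], "xyz": [0.0018, -0.001, 0.002], "grip": 190}, {"rot": [0.002, 0.004, 0], "xyz": [0.0018, -0.001, 0.002], "grip": 190}, {"rot": [0.002, 0.004, 0], "xyz": [0.0018, -0.001, 0.002], "grip": 190}, {"rot": [0.002, 0.004, 0], "xyz": [0.0018, -0.001, 0.002], "grip": 190}]'

```text
clock: 10.4
tool_pos: [0.523, 0.3139, 0.0431]
eef_rot: [-0.111, 0.994, -0.0, -0.0]
contact_force: [-1.1, -1.8, 5.3]
opening: 0.403
finger_force: 12.0
```

```bash
python3 - <<'E'
from h import *
from plant import r
s=r.get_state(); print(s['clock'],s['opening'],s['contact_force'],s['tool_pos'],railxy(s['tool_pos']),s['qd'])
q=world(0,.120); rel(s,[(*q,.043,102.83)])
q=world(0,.04); rel(s,[(*q,.08,102.83)])
E
```

```text
10.4 0.403369356526117 [-1.1174 -1.8416  5.3415] [0.523  0.3139 0.0431] [-0.0005  0.1194] [-0.002  -0.0014  0.0015 -0.0001 -0.0003 -0.0004  0.0017]
xyz [-0.0005  0.0006  0.0001] rot [-0.0009 -0.0006 -0.0005]
xyz [-0.0005 -0.0794 -0.0368] rot [-0.0009 -0.0006 -0.0005]
```

carry_out --plan '[{"rot": [0, 0, 0], "xyz": [-0.0003, 0.0006, 0], "grip": 190}, {"rot": [0, 0, 0], "xyz": [-0.0003, 0.0006, 0], "grip": 190}, {"rot": [0, 0, 0], "xyz": [-0.0003, 0.0006, 0], "grip": 90}, {"rot": [0, 0, 0], "xyz": [-0.0003, 0.0006, 0], "grip": 90}, {"rot": [0, 0, 0], "xyz": [-0.0003, 0.0006, -0.03], "grip": 90}, {"rot": [0, 0, 0], "xyz": [0, -0.03, -0.04], "grip": 90}, {"rot": [0, 0, 0], "xyz": [0, -0.06, -0.04], "grip": 90}, {"rot": [0, 0, 0], "xyz": [0, -0.08, -0.04], "grip": 90}]'

```text
clock: 11.07
tool_pos: [0.5418, 0.2331, 0.0831]
eef_rot: [-0.111, 0.994, -0.001, 0.0]
contact_force: [0.1, -0.6, -0.2]
opening: 0.647
finger_force: 0.0
```

carry_out --plan '[{"rot": [0, 0, 0], "xyz": [0, 0, 0], "grip": 90}, {"rot": [0, 0, 0], "xyz": [0, 0, 0], "grip": 90}]'

```text
clock: 11.23
tool_pos: [0.541, 0.2345, 0.0824]
eef_rot: [-0.11, 0.994, -0.001, -0.001]
contact_force: [0.7, 1.0, 0.2]
opening: 0.646
finger_force: 0.0
```

```bash
python3 - <<'E'
from h import *
from plant import r
s=r.get_state(); print(s['clock'],s['opening'],s['contact_force'],s['tool_pos'],railxy(s['tool_pos']),s['qd'])
q=world(0,.04); rel(s,[(*q,.043,102.83)])
E
```

```text
11.2333 0.6460272698611216 [0.7086 0.9968 0.2434] [0.541  0.2345 0.0824] [-0.0004  0.038 ] [-0.0421  0.0065 -0.0466 -0.0135 -0.0078 -0.007  -0.0036]
xyz [-0.0005  0.0021  0.0394] rot [-0.0013 -0.0012 -0.0031]
```

carry_out --plan '[{"rot": [0, 0, -0.002], "xyz": [0, 0.001, 0.02], "grip": 90}, {"rot": [0, 0, -0.002], "xyz": [0, 0.001, 0.037], "grip": 90}, {"rot": [0, 0, -0.002], "xyz": [0, 0.001, 0.039], "grip": 90}, {"rot": [0, 0, -0.002], "xyz": [0, 0.001, 0.039], "grip": 130}, {"rot": [0, 0, -0.002], "xyz": [0, 0.001, 0.039], "grip": 130}]'

```text
clock: 11.65
tool_pos: [0.5401, 0.2383, 0.0439]
eef_rot: [-0.113, 0.994, 0.0, -0.0]
contact_force: [-0.4, 0.3, 0.1]
opening: 0.518
finger_force: 0.0
```

```bash
python3 - <<'E'
from h import *
from plant import r
s=r.get_state(); print(s['clock'],s['opening'],s['contact_force'],s['tool_pos'],railxy(s['tool_pos']),s['qd'])
q=world(0,.04); rel(s,[(*q,.043,102.83)])
E
```

```text
11.65 0.5178232672946544 [-0.4074  0.2625  0.0786] [0.5401 0.2383 0.0439] [-0.0005  0.0419] [ 0.0087 -0.0169  0.0004 -0.0044  0.0017  0.0021  0.0014]
xyz [-0.0005 -0.0019  0.0009] rot [ 0.0003 -0.0007  0.0031]
```

carry_out --plan '[{"rot": [0, 0, 0.003], "xyz": [-0.0005, -0.0017, 0.0005], "grip": 130}, {"rot": [0, 0, 0.003], "xyz": [-0.0005, -0.0017, 0.0005], "grip": 190}, {"rot": [0, 0, 0.003], "xyz": [-0.0005, -0.0017, 0.0005], "grip": 190}, {"rot": [0, 0, 0.003], "xyz": [-0.0005, -0.0017, 0.0005], "grip": 190}, {"rot": [0, 0, 0.003], "xyz": [-0.0005, -0.0017, 0.0005], "grip": 190}, {"rot": [0, 0, 0.003], "xyz": [-0.0005, -0.0017, 0.0005], "grip": 190}]'

```text
clock: 12.15
tool_pos: [0.5417, 0.2356, 0.0438]
eef_rot: [-0.111, 0.994, -0.0, 0.0]
contact_force: [0.9, -0.1, 6.1]
opening: 0.395
finger_force: 12.0
```

```bash
python3 - <<'E'
from h import *
from plant import r
s=r.get_state(); print(s['clock'],s['opening'],s['contact_force'],s['tool_pos'],railxy(s['tool_pos']),s['qd'])
q=world(0,.04); rel(s,[(*q,.043,102.83)])
E
```

```text
12.15 0.3953870981610724 [ 0.8626 -0.1408  6.0759] [0.5417 0.2356 0.0438] [0.0005 0.0388] [-0.0004 -0.0002  0.0011 -0.0013  0.0012  0.0005  0.0002]
xyz [0.0005 0.0012 0.0008] rot [-0.0005  0.0004 -0.0016]
```

carry_out --plan '[{"rot": [0, 0, -0.001], "xyz": [0, 0.0012, 0], "grip": 190}, {"rot": [0, 0, -0.001], "xyz": [0, 0.0012, 0], "grip": 190}, {"rot": [0, 0, -0.001], "xyz": [0, 0.0012, 0], "grip": 90}, {"rot": [0, 0, -0.001], "xyz": [0, 0.0012, 0], "grip": 90}, {"rot": [0, 0, 0], "xyz": [0, 0.0012, -0.03], "grip": 90}, {"rot": [0, 0, 0], "xyz": [0, -0.03, -0.04], "grip": 90}, {"rot": [0, 0, 0], "xyz": [0, -0.06, -0.04], "grip": 90}, {"rot": [0, 0, 0], "xyz": [0, -0.079, -0.04], "grip": 90}]'

```text
clock: 12.82
tool_pos: [0.5594, 0.155, 0.0835]
eef_rot: [-0.11, 0.994, -0.002, -0.0]
contact_force: [0.7, -1.5, -1.0]
opening: 0.644
finger_force: 0.0
```

carry_out --plan '[{"rot": [0, 0, 0], "xyz": [0, 0, 0], "grip": 90}, {"rot": [0, 0, 0], "xyz": [0, 0, 0.02], "grip": 90}, {"rot": [0, 0, 0], "xyz": [0, 0, 0.039], "grip": 90}, {"rot": [0, 0, 0], "xyz": [0, 0, 0.039], "grip": 130}, {"rot": [0, 0, 0], "xyz": [0, 0, 0.039], "grip": 130}, {"rot": [0, 0, 0], "xyz": [0, 0, 0.039], "grip": 130}]'

```text
clock: 13.32
tool_pos: [0.5585, 0.1593, 0.0446]
eef_rot: [-0.112, 0.994, -0.0, -0.0]
contact_force: [-0.7, 0.4, 0.8]
opening: 0.489
finger_force: 0.0
```

```bash
python3 - <<'E'
from h import *
from plant import r
s=r.get_state(); print(s['clock'],s['opening'],s['contact_force'],s['tool_pos'],railxy(s['tool_pos']),s['qd'])
q=world(0,-.04); rel(s,[(*q,.043,102.83)])
E
```

```text
13.3167 0.48903707022467124 [-0.6814  0.4305  0.8005] [0.5585 0.1593 0.0446] [-0.0001 -0.0392] [ 0.0039 -0.0132 -0.0005 -0.0073  0.0028 -0.0024 -0.0022]
xyz [-0.0001 -0.0008  0.0016] rot [-0.     -0.0008 -0.0004]
```

carry_out --plan '[{"rot": [0, 0, 0], "xyz": [0, -0.0006, 0.001], "grip": 190}, {"rot": [0, 0, 0], "xyz": [0, -0.0006, 0.001], "grip": 190}, {"rot": [0, 0, 0], "xyz": [0, -0.0006, 0.001], "grip": 190}, {"rot": [0, 0, 0], "xyz": [0, -0.0006, 0.001], "grip": 190}, {"rot": [0, 0, 0], "xyz": [0, -0.0006, 0.001], "grip": 190}]'

```text
clock: 13.73
tool_pos: [0.5592, 0.1582, 0.0439]
eef_rot: [-0.111, 0.994, -0.0, 0.0]
contact_force: [-1.2, 1.5, 6.0]
opening: 0.398
finger_force: 12.0
```

```bash
python3 - <<'E'
from h import *
from plant import r
s=r.get_state(); print(s['clock'],s['opening'],s['contact_force'],s['tool_pos'],railxy(s['tool_pos']),s['qd'])
q=world(0,-.04); rel(s,[(*q,.043,102.83)])
rel(s,[(.42,-.22,.2,102.83)])
E
```

```text
13.7333 0.3977829107455997 [-1.19    1.4587  5.9697] [0.5592 0.1582 0.0439] [ 0.0003 -0.0405] [-0.0002  0.0013  0.0017  0.0001  0.0004  0.0004 -0.0001]
xyz [0.0003 0.0005 0.0009] rot [-0.0003  0.0004 -0.0012]
xyz [ 0.2192 -0.3381 -0.1561] rot [-0.0003  0.0004 -0.0012]
```

carry_out --plan '[{"rot": [0, 0, 0], "xyz": [0, 0.0005, 0], "grip": 190}, {"rot": [0, 0, 0], "xyz": [0, 0.0005, 0], "grip": 190}, {"rot": [0, 0, 0], "xyz": [0, 0.0005, 0], "grip": 90}, {"rot": [0, 0, 0], "xyz": [0, 0.0005, 0], "grip": 90}, {"rot": [0, 0, 0], "xyz": [0, 0.0005, -0.04], "grip": 90}, {"rot": [0, 0, 0], "xyz": [0, 0, -0.08], "grip": 0}, {"rot": [0, 0, 0], "xyz": [0, 0, -0.12], "grip": 0}, {"rot": [0, 0, 0], "xyz": [0, 0, -0.16], "grip": 0}]'

```text
clock: 14.4
tool_pos: [0.5581, 0.1574, 0.2043]
eef_rot: [-0.111, 0.994, -0.001, -0.001]
contact_force: [1.3, -0.4, 0.7]
opening: 0.828
finger_force: 0.0
```

carry_out --plan '[{"rot": [0, 0, 0], "xyz": [0.01, -0.03, -0.03], "grip": 0}, {"rot": [0, 0, 0], "xyz": [0.02, -0.06, -0.05], "grip": 0}, {"rot": [0, 0, 0], "xyz": [0.03, -0.1, -0.05], "grip": 0}, {"rot": [0, 0, 0], "xyz": [0.04, -0.14, -0.05], "grip": 0}, {"rot": [0, 0, 0], "xyz": [0.05, -0.18, -0.05], "grip": 0}, {"rot": [0, 0, 0], "xyz": [0.06, -0.22, -0.05], "grip": 0}, {"rot": [0, 0, 0], "xyz": [0.07, -0.26, -0.05], "grip": 0}, {"rot": [0, 0, 0], "xyz": [0.08, -0.3, -0.05], "grip": 0}]'

```text
clock: 15.07
tool_pos: [0.5462, -0.1546, 0.2532]
eef_rot: [-0.111, 0.994, -0.0, -0.001]
contact_force: [0.2, 0.3, -0.2]
opening: 1.0
finger_force: 0.0
```

```bash
python3 - <<'E'
from h import *
from plant import r
P=r.camera_params("top"); im=np.ascontiguousarray(r.snapshot("top")[:,:,::-1]); cv2.imwrite("pics/t2.png",im)
s=r.get_state(); print(s['clock'],s['tool_pos'])
def edge(v,x,lo,hi,rise):   # first crossing of mid level
    m=(lo+hi)/2
    for i in range(len(v)-1):
        if (v[i]<m<=v[i+1] if rise else v[i]>=m>v[i+1]): return x[i]+(x[i+1]-x[i])*(m-v[i])/(v[i+1]-v[i])
    return np.nan
for y0 in(-120,-40,40,120):
    x=np.arange(-40,41,1.)
    for dy in(-8,0,8): v=prof(P,im,x,x*0+y0+dy,.067); print(y0,dy,"near",round(edge(v[10:25],x[10:25],140,185,True),2),"far",round(edge(v[50:],x[50:],185,245,True),2))
    y=np.arange(y0-30,y0+31,1.)
    for xx in(-14,0,14): v=prof(P,im,y*0+xx,y,.067); print("   x",xx,v[::3])
crop=cv2.resize(im[185:285,165:325],None,fx=5,fy=5,interpolation=cv2.INTER_CUBIC); cv2.imwrite("pics/t2c.png",crop)
E
```

```text
15.1167 [ 0.5448 -0.167   0.2523]
-120 -8 near -24.39 far 22.8
-120 0 near -23.95 far 23.82
-120 8 near -23.14 far 23.92
   x -14 [126 130 135 137 151 181 192 192 191 186 182 181 181 181 190 212 233 241
 242 242 242]
   x 0 [125 130 131 131 156 188 194 193 191 186 182 181 182 180 186 207 234 240
 241 242 242]
   x 14 [162 153 141 139 164 190 194 193 191 186 182 183 183 183 184 196 223 236
 238 237 237]
-40 -8 near -23.89 far 23.7
-40 0 near -23.65 far 24.45
-40 8 near -22.71 far 24.67
   x -14 [243 243 237 186 158 187 196 193 192 188 183 181 181 182 190 213 235 243
 243 243 242]
   x 0 [243 243 233 188 160 184 195 193 192 187 183 182 181 182 184 197 226 239
 242 243 243]
   x 14 [238 238 232 189 149 177 193 194 193 189 185 184 184 183 182 194 219 233
 236 237 237]
40 -8 near -23.73 far 23.2
40 0 near -23.38 far 23.08
40 8 near -24.35 far 23.33
   x -14 [240 234 176 123 150 189 195 193 192 187 183 181 181 183 191 212 232 239
 241 241 242]
   x 0 [244 235 181 124 150 188 195 194 193 187 182 182 182 182 187 210 235 242
 242 242 242]
   x 14 [238 227 173 121 147 186 194 194 192 186 183 183 184 183 183 200 225 237
 240 239 240]
120 -8 near -24.94 far 22.27
120 0 near -24.5 far 22.73
120 8 near -24.04 far 29.08
   x -14 [239 194 119 100 149 187 194 193 191 187 182 180 180 181 187 183 149 128
 132 173 236]
   x 0 [238 199 124  93 129 180 193 193 191 186 182 182 181 180 182 179 156 131
 129 167 234]
   x 14 [236 203 129  90 125 181 196 194 193 188 184 183 184 182 183 188 186 166
 146 178 237]
```

View pics/t2c.png

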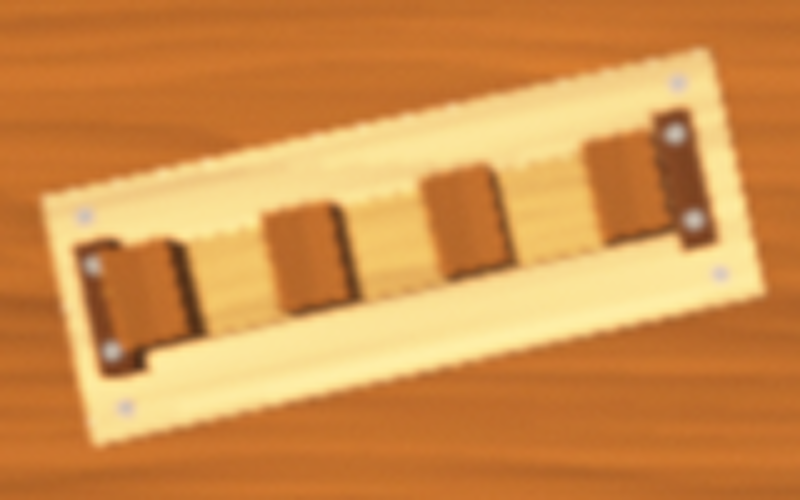

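```bash
cat >> h.py <<'E'
def gradedge(v,t,sign,lo,hi):
    g=np.clip(np.gradient(cv2.GaussianBlur(v.astype(float)[None],(0,0),2)[0],t)*sign,0,None); k=(t>=lo)&(t<=hi); w=g[k]**2
    return (w*t[k]).sum()/w.sum()
def report(P,im):
    t=np.arange(-45,45.1,.5)
    for y0 in(-120,-40,40,120):
        xs=np.arange(-16,17,2.); o=[]
        for sg,lo,hi in((1,-21,-14),(1 if y0<100 else -1,13,23)):
            e=[gradedge(prof(P,im,t*0+x,t+y0,.067),t,sg,lo,hi) for x in xs]; 
            a=np.polyfit(xs,e,1); o+=[round(a[1],2),round(np.degrees(a[0]),1)]
        for sg,lo,hi in((1,-28,-20),(1,20,28)):
            ys=np.arange(-10,11,2.); e=[gradedge(prof(P,im,t,t*0+y0+y,.067),t,sg,lo,hi) for y in ys]
            a=np.polyfit(ys,e,1); o+=[round(a[1],2),round(-np.degrees(a[0]),1)]
        print(y0,"-y",o[:2],"+y",o[2:4],"-x",o[4:6],"+x",o[6:])
E
python3 - <<'E'
from h import *
from plant import r
P=r.camera_params("top"); report(P,cv2.imread("pics/t2.png"))
P2=r.camera_params("top"); im=cv2.imread("pics/t2.png")
# top rail: pale strip
a,f=up(im,400,180,500,320); h=cv2.cvtColor(a,cv2.COLOR_BGR2HSV).astype(int); m=(h[...,0]>=16)&(h[...,2]>150)
for src in("pics/top0.png",):
    a,f=up(cv2.imread(src),400,180,500,320); h=cv2.cvtColor(a,cv2.COLOR_BGR2HSV).astype(int); m=(h[...,0]>=16)&(h[...,2]>150)
    for c in blobs(m,2000): print("toprail",rect(cast(P,0,f(c),.035)))
s=r.get_state(); print(s['tool_pos'],s['q'])
E
```

```text
-120 -y [np.float64(-17.34), np.float64(-0.6)] +y [np.float64(15.95), np.float64(1.4)] -x [np.float64(-23.31), np.float64(-1.3)] +x [np.float64(23.65), np.float64(-1.2)]
-40 -y [np.float64(-15.79), np.float64(0.7)] +y [np.float64(16.09), np.float64(2.0)] -x [np.float64(-23.01), np.float64(-0.1)] +x [np.float64(24.43), np.float64(0.6)]
40 -y [np.float64(-17.31), np.float64(0.2)] +y [np.float64(15.62), np.float64(1.1)] -x [np.float64(-23.19), np.float64(0.5)] +x [np.float64(23.6), np.float64(0.7)]
120 -y [np.float64(-17.52), np.float64(1.5)] +y [np.float64(18.33), np.float64(5.4)] -x [np.float64(-24.24), np.float64(7.4)] +x [np.float64(24.41), np.float64(-14.7)]
toprail (array([ 500.6558, -323.7023]), [54.437076568603516, 276.3512268066406], np.float32(-0.47889867))
[ 0.5448 -0.167   0.2523] [ 0.538   0.6424 -0.5588  1.7075  0.4248  0.9177  1.5836]
```

```bash
python3 - <<'E'
from h import *
from plant import r
s=r.get_state()
rel(s,[(.5007,-.3257,.25,89.5),(.5007,-.3257,.1,89.5)])
E
```

```text
xyz [ 0.076  -0.1461  0.004 ] rot [-0.0095 -0.0051  0.2172]
xyz [ 0.0751 -0.1448  0.154 ] rot [-0.0095 -0.0051  0.2172]
```

carry_out --plan '[{"rot": [-0.005, -0.003, 0.11], "xyz": [0.02, -0.035, 0], "grip": 0}, {"rot": [-0.009, -0.005, 0.217], "xyz": [0.04, -0.07, 0], "grip": 0}, {"rot": [-0.009, -0.005, 0.217], "xyz": [0.06, -0.105, 0.02], "grip": 0}, {"rot": [-0.009, -0.005, 0.217], "xyz": [0.075, -0.145, 0.05], "grip": 0}, {"rot": [-0.009, -0.005, 0.217], "xyz": [0.075, -0.145, 0.09], "grip": 0}, {"rot": [-0.009, -0.005, 0.217], "xyz": [0.075, -0.145, 0.13], "grip": 0}, {"rot": [-0.009, -0.005, 0.217], "xyz": [0.075, -0.145, 0.16], "grip": 0}, {"rot": [-0.009, -0.005, 0.217], "xyz": [0.075, -0.145, 0.16], "grip": 0}]'

```text
clock: 15.78
tool_pos: [0.5006, -0.3088, 0.0869]
eef_rot: [-0.003, 1.0, 0.007, -0.005]
contact_force: [-1.4, 0.6, -0.0]
opening: 0.999
finger_force: 0.0
```

carry_out --plan '[{"rot": [0, 0, 0], "xyz": [0, 0, 0], "grip": 0}, {"rot": [0, 0, 0], "xyz": [0, 0, 0], "grip": 0}]'

```text
clock: 15.95
tool_pos: [0.5072, -0.3103, 0.0953]
eef_rot: [-0.003, 1.0, 0.004, 0.003]
contact_force: [0.2, -0.8, 0.6]
opening: 1.002
finger_force: 0.0
```

```bash
python3 - <<'E'
from h import *
from plant import r
s=r.get_state(); print(s['clock'],s['tool_pos'],s['qd'],s['q'])
rel(s,[(.5007,-.3257,.010,89.5)])
E
```

```text
15.95 [ 0.5072 -0.3103  0.0953] [ 0.0036 -0.0309 -0.0064 -0.0127  0.0028 -0.0037 -0.0009] [ 0.7063  0.8707 -0.4066  1.7641  0.533   0.6159  1.5645]
xyz [ 0.007  -0.0161  0.0852] rot [0.0079 0.0053 0.015 ]
```

carry_out --plan '[{"rot": [0.008, 0.005, 0.015], "xyz": [0.007, -0.016, 0.015], "grip": 0}, {"rot": [0.008, 0.005, 0.015], "xyz": [0.007, -0.016, 0.03], "grip": 0}, {"rot": [0.008, 0.005, 0.015], "xyz": [0.007, -0.016, 0.05], "grip": 0}, {"rot": [0.008, 0.005, 0.015], "xyz": [0.007, -0.016, 0.065], "grip": 0}, {"rot": [0.008, 0.005, 0.015], "xyz": [0.007, -0.016, 0.075], "grip": 0}, {"rot": [0.008, 0.005, 0.015], "xyz": [0.007, -0.016, 0.075], "grip": 0}, {"rot": [0.008, 0.005, 0.015], "xyz": [0.007, -0.016, 0.075], "grip": 0}]'

```text
clock: 16.53
tool_pos: [0.4994, -0.3266, 0.0192]
eef_rot: [0.005, 1.0, -0.0, -0.001]
contact_force: [0.9, 0.1, 0.1]
opening: 1.003
finger_force: 0.0
```

```bash
python3 - <<'E'
from h import *
from plant import r
s=r.get_state(); print(s['clock'],s['tool_pos'],s['qd'],s['contact_force'])
rel(s,[(.5007,-.3257,.010,89.5)])
E
```

```text
16.5333 [ 0.4994 -0.3266  0.0192] [ 0.003  -0.0159 -0.01   -0.0039 -0.0015  0.0004 -0.0003] [0.9256 0.1397 0.1497]
xyz [-0.0013  0.0009  0.0092] rot [-0.0005 -0.0012 -0.0011]
```

carry_out --plan '[{"rot": [0, -0.001, 0], "xyz": [-0.001, 0.001, 0.008], "grip": 60}, {"rot": [0, -0.001, 0], "xyz": [-0.001, 0.001, 0.008], "grip": 60}, {"rot": [0, -0.001, 0], "xyz": [-0.001, 0.001, 0.008], "grip": 60}, {"rot": [0, -0.001, 0], "xyz": [-0.001, 0.001, 0.008], "grip": 180}, {"rot": [0, -0.001, 0], "xyz": [-0.001, 0.001, 0.008], "grip": 180}, {"rot": [0, -0.001, 0], "xyz": [-0.001, 0.001, 0.008], "grip": 180}, {"rot": [0, -0.001, 0], "xyz": [-0.001, 0.001, 0.008], "grip": 180}, {"rot": [0, -0.001, 0], "xyz": [-0.001, 0.001, 0.008], "grip": 180}]' --squeeze 15

```text
clock: 17.2
tool_pos: [0.5003, -0.3252, 0.0108]
eef_rot: [0.005, 1.0, 0.0, -0.0]
contact_force: [-0.4, -0.5, 2.6]
opening: 0.567
finger_force: 15.0
```

carry_out --plan '[{"rot": [0, -0.001, 0], "xyz": [0, 0, 0], "grip": 200}, {"rot": [0, 0, 0], "xyz": [0, 0, 0], "grip": 200}, {"rot": [0, 0, 0], "xyz": [0, 0, 0], "grip": 200}]' --squeeze 45

```text
clock: 17.45
tool_pos: [0.5002, -0.3252, 0.0108]
eef_rot: [0.005, 1.0, 0.0, -0.0]
contact_force: [-0.5, -0.7, 4.1]
opening: 0.556
finger_force: 45.0
```

```bash
python3 - <<'E'
from h import *
from plant import r
s=r.get_state(); print(s['clock'],s['tool_pos'],s['qd'],s['contact_force'],s['eef_rot'],s['q'])
rel(s,[(.5007,-.3257,.31,89.5)])
E
```

```text
17.45 [ 0.5002 -0.3252  0.0108] [ 0.     -0.0007  0.0011  0.0018 -0.0015 -0.0014 -0.0009] [-0.4805 -0.7012  4.0567] [ 0.0048  1.      0.     -0.0004] [ 0.6744  0.999  -0.3106  1.774   0.6089  0.4666  1.5065]
xyz [-0.0003 -0.0005 -0.2992] rot [ 0.     -0.0007 -0.0008]
```

carry_out --plan '[{"rot": [0, 0, 0], "xyz": [0, 0, -0.005], "grip": 200}, {"rot": [0, 0, 0], "xyz": [0, 0, -0.02], "grip": 200}, {"rot": [0, 0, 0], "xyz": [0, 0, -0.045], "grip": 200}, {"rot": [0, 0, 0], "xyz": [0, 0, -0.08], "grip": 200}, {"rot": [0, 0, 0], "xyz": [0, 0, -0.115], "grip": 200}, {"rot": [0, 0, 0], "xyz": [0, 0, -0.15], "grip": 200}, {"rot": [0, 0, 0], "xyz": [0, 0, -0.185], "grip": 200}, {"rot": [0, 0, 0], "xyz": [0, 0, -0.22], "grip": 200}]'

```text
clock: 18.12
tool_pos: [0.4995, -0.3244, 0.2319]
eef_rot: [0.004, 1.0, 0.001, -0.001]
contact_force: [1.0, -0.3, -2.4]
opening: 0.559
finger_force: 45.0
```

carry_out --plan '[{"rot": [0, 0, 0], "xyz": [0, 0, -0.03], "grip": 200}, {"rot": [0, 0, 0], "xyz": [0, 0, -0.05], "grip": 200}, {"rot": [0, 0, 0], "xyz": [0, 0, -0.06], "grip": 200}, {"rot": [0, 0, 0], "xyz": [0, 0, -0.06], "grip": 200}, {"rot": [0, 0, 0], "xyz": [0, 0, -0.06], "grip": 200}]'

```text
clock: 18.53
tool_pos: [0.4997, -0.3248, 0.2895]
eef_rot: [0.005, 1.0, 0.001, -0.001]
contact_force: [0.2, 0.2, -2.7]
opening: 0.557
finger_force: 45.0
```

```bash
python3 - <<'E'
from h import *
from plant import r
cv2.imwrite("pics/s3.png",r.snapshot("side")[:,:,::-1])
s=r.get_state(); print(s['clock'],s['tool_pos'],s['opening'],s['contact_force'],s['moment'],s['eef_rot'],s['q'])
rel(s,[(*world(0,0),.29,12.83)])
E
```

```text
18.5833 [ 0.4992 -0.3247  0.2887] 0.5560120592216562 [-0.5009  0.4796 -2.1448] [0.0493 0.0704 0.0056] [ 0.0046  1.      0.0009 -0.0021] [ 0.8038  0.6339 -0.5386  1.5801  0.3612  1.0331  1.7241]
xyz [-0.0458  0.5227 -0.0005] rot [-0.0012 -0.0047  1.3376]
```

View pics/s3.png

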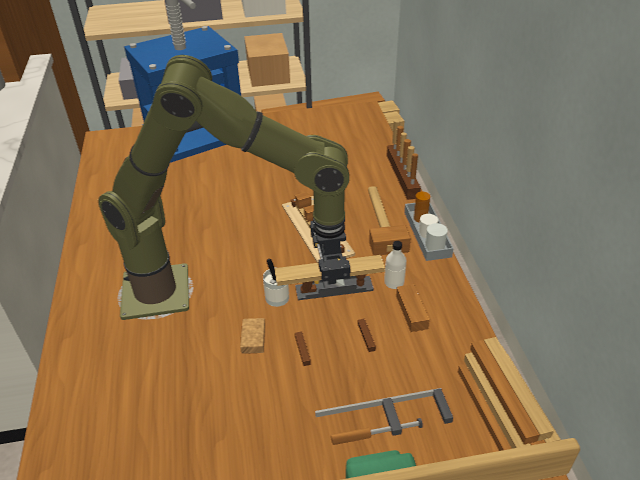

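carry_out --plan '[{"rot": [0, 0, 0.03], "xyz": [-0.001, 0.01, 0], "grip": 200}, {"rot": [0, 0, 0.09], "xyz": [-0.003, 0.035, 0], "grip": 200}, {"rot": [0, 0, 0.16], "xyz": [-0.006, 0.065, 0], "grip": 200}, {"rot": [0, 0, 0.23], "xyz": [-0.008, 0.095, 0], "grip": 200}, {"rot": [0, 0, 0.3], "xyz": [-0.011, 0.125, 0], "grip": 200}, {"rot": [0, 0, 0.37], "xyz": [-0.014, 0.155, 0], "grip": 200}, {"rot": [0, 0, 0.44], "xyz": [-0.016, 0.185, 0], "grip": 200}, {"rot": [0, 0, 0.51], "xyz": [-0.019, 0.215, 0], "grip": 200}]'

```text
clock: 19.25
tool_pos: [0.5199, -0.1089, 0.2885]
eef_rot: [0.259, 0.966, -0.0, -0.003]
contact_force: [0.6, -0.2, -2.0]
opening: 0.559
finger_force: 45.0
```

```bash
python3 - <<'E'
from h import *
from plant import r
s=r.get_state(); print(s['clock'],s['tool_pos'],s['contact_force'],s['q'])
rel(s,[(*world(0,0),.29,12.83)])
E
```

```text
19.25 [ 0.5199 -0.1089  0.2885] [ 0.6017 -0.1938 -1.9832] [ 0.3732  0.5233 -0.4027  1.7722  0.251   0.9025  0.9089]
xyz [ 0.1271  0.2805 -0.0013] rot [-0.0038 -0.0041  0.8239]
```

carry_out --plan '[{"rot": [0, 0, 0.08], "xyz": [0.013, 0.029, 0], "grip": 200}, {"rot": [0, 0, 0.17], "xyz": [0.027, 0.06, 0], "grip": 200}, {"rot": [0, 0, 0.26], "xyz": [0.041, 0.09, 0], "grip": 200}, {"rot": [0, 0, 0.35], "xyz": [0.055, 0.12, 0], "grip": 200}, {"rot": [0, 0, 0.44], "xyz": [0.068, 0.15, 0], "grip": 200}, {"rot": [0, 0, 0.53], "xyz": [0.082, 0.18, 0], "grip": 200}, {"rot": [0, 0, 0.61], "xyz": [0.096, 0.21, 0], "grip": 200}, {"rot": [0, 0, 0.68], "xyz": [0.108, 0.24, 0], "grip": 200}]'

```text
clock: 19.92
tool_pos: [0.5452, 0.1532, 0.2885]
eef_rot: [0.566, 0.825, -0.002, -0.002]
contact_force: [0.3, -0.2, -0.9]
opening: 0.557
finger_force: 45.0
```

```bash
python3 - <<'E'
from h import *
from plant import r
s=r.get_state(); print(s['clock'],s['tool_pos'],s['contact_force'],s['q'])
rel(s,[(*world(0,0),.2,12.83)])
E
```

```text
19.9167 [0.5452 0.1532 0.2885] [ 0.3439 -0.1914 -0.9397] [-0.2346  0.555  -0.1989  1.6779  0.1294  0.9271 -0.1145]
xyz [0.0397 0.0208 0.0884] rot [-0.0055 -0.0003  0.1443]
```

carry_out --plan '[{"rot": [-0.003, 0, 0.06], "xyz": [0.015, 0.01, 0], "grip": 200}, {"rot": [-0.005, 0, 0.11], "xyz": [0.03, 0.016, 0.01], "grip": 200}, {"rot": [-0.005, 0, 0.144], "xyz": [0.038, 0.02, 0.03], "grip": 200}, {"rot": [-0.005, 0, 0.144], "xyz": [0.038, 0.02, 0.055], "grip": 200}, {"rot": [-0.005, 0, 0.144], "xyz": [0.038, 0.02, 0.08], "grip": 200}, {"rot": [-0.005, 0, 0.144], "xyz": [0.038, 0.02, 0.1], "grip": 200}, {"rot": [-0.005, 0, 0.144], "xyz": [0.038, 0.02, 0.11], "grip": 200}, {"rot": [-0.005, 0, 0.144], "xyz": [0.038, 0.02, 0.11], "grip": 200}]'

```text
clock: 20.58
tool_pos: [0.549, 0.1934, 0.177]
eef_rot: [0.622, 0.783, -0.002, -0.001]
contact_force: [-0.0, -0.2, -1.0]
opening: 0.563
finger_force: 45.0
```

carry_out --plan '[{"rot": [0, 0, 0], "xyz": [0, 0, 0], "grip": 200}, {"rot": [0, 0, 0], "xyz": [0, 0, 0], "grip": 200}, {"rot": [0, 0, 0], "xyz": [0, 0, 0], "grip": 200}, {"rot": [0, 0, 0], "xyz": [0, 0, 0], "grip": 200}]'

```text
clock: 20.92
tool_pos: [0.5522, 0.1947, 0.1819]
eef_rot: [0.622, 0.783, 0.003, 0.001]
contact_force: [-1.1, -0.4, -2.7]
opening: 0.562
finger_force: 45.0
```

```bash
python3 - <<'E'
from h import *
from plant import r
s=r.get_state(); print(s['clock'],s['tool_pos'],s['contact_force'],s['moment'],s['qd'],s['eef_rot'])
rel(s,[(*world(0,0),.068,12.83)])
t=r.snapshot("top")[:,:,::-1]; d=r.snapshot("side")[:,:,::-1]
cv2.imwrite("pics/t4.png",t); cv2.imwrite("pics/s4.png",d)
a=cv2.resize(t[170:300,150:340],None,fx=4,fy=4,interpolation=cv2.INTER_CUBIC)[:300]; 
b=cv2.resize(d[150:270,260:390],None,fx=5,fy=5,interpolation=cv2.INTER_CUBIC); 
o=np.zeros((600,800,3),np.uint8); o[:,:650]=b; cv2.imwrite("pics/s4c.png",o[:,:650])
E
```

```text
20.9167 [0.5522 0.1947 0.1819] [-1.1446 -0.4296 -2.6784] [-0.0364  0.025  -0.016 ] [-0.0003  0.0012  0.0014  0.0048  0.0005 -0.0008  0.0004] [0.6224 0.7827 0.0029 0.0014]
xyz [ 0.0032 -0.0023  0.1138] rot [ 0.0064 -0.0014  0.0032]
```

View pics/s4c.png

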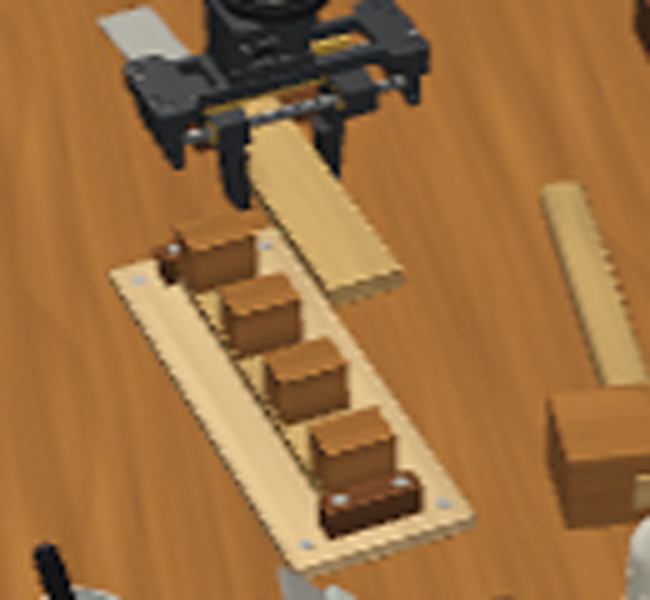

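View pics/t4.png

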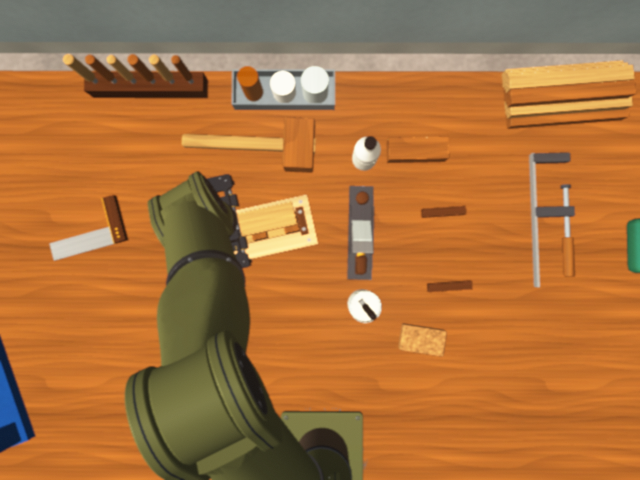

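```bash
cat >> h.py <<'E'
def railfit(r,im,s,under,tag=""):
    """held rail in the side view: its +x long edge and -y end on the top-face plane, rail mm"""
    P=r.camera_params("side"); zt=s['tool_pos'][2]+under+.015; c=railxy(s['tool_pos'])*1000
    t=np.arange(-8,8.1,.25); im=im.astype(float)
    def ed(xs,ys,z,sg=-1):
        X=np.array([[*world(x/1000,y/1000),z] for x,y in zip(xs,ys)]); q=proj(P,X).astype(np.float32)
        v=cv2.remap(im,q[:,0].copy(),q[:,1].copy(),cv2.INTER_LINEAR)[:,0,1]; 
        return gradedge(v,t,sg,-7,7)
    ys=np.arange(-128,-70,4.); e=[ed(c[0]+25+t,t*0+y+c[1],zt) for y in ys]; a=np.polyfit(ys,e,1)
    print(tag,"+x edge resid: mid",round(a[1],2),"at end",round(np.polyval(a,-137),2),"rms",round(np.std(e-np.polyval(a,ys)),2),"TCP rail mm",c.round(2))
    xs=np.arange(-18,19,4.); e=[-ed(x+c[0]+t*0,c[1]-137.5-t,zt) for x in xs]; a=np.polyfit(xs,e,1); print(tag," -y end resid",round(a[1],2),"slope deg",round(np.degrees(a[0]),1))
E
python3 - <<'E'
from h import *
from plant import r
s=r.get_state(); railfit(r,cv2.imread("pics/s4.png"),s,.0092)
# resid of +x edge per mm of height change at end
P=r.camera_params("side"); 
q=proj(P,np.array([[*world(.025,-.137),.206]])); 
for z in(.201,.211): print(z,(railxy(cast(P,0,q,z))-railxy(cast(P,0,q,.206)))*1000)
E
```

```text
+x edge resid: mid -0.42 at end -0.74 rms 0.44 TCP rail mm [ 1.34 -3.41]
  -y end resid 1.67 slope deg 0.5
0.201 [[2.6715 5.9316]]
0.211 [[-2.6715 -5.9316]]
```

```bash
python3 - <<'E'
from h import *
from plant import r
P=r.camera_params("side"); im=cv2.imread("pics/s4.png"); hsv=cv2.cvtColor(im,cv2.COLOR_BGR2HSV)
# board screws in side view -> offset vs C
for nm,z in(("board",.012),):
    for x,y in [(a,b) for a in(-1,1) for b in(-1,1)]:
        pass
X=[[466.4388,337.6728],[535.555,35.2821],[564.3666,360.0794],[633.1624,57.2703]]
for p in X:
    q=proj(P,np.array([[p[0]/1000,p[1]/1000,.012]]))[0]; u,v=np.round(q).astype(int)
    w=im[v-5:v+6,u-5:u+6].astype(float); h=hsv[v-5:v+6,u-5:u+6,1].astype(float); k=np.clip(110-h,0,None); yy,xx=np.indices(k.shape)
    if k.sum()>0:
        g=[u-5+(k*xx).sum()/k.sum(),v-5+(k*yy).sum()/k.sum()]; print(p,"pred",q.round(2),"obs",np.round(g,2),"rail d",(railxy(cast(P,0,g,.012))-railxy(np.array([[p[0]/1000,p[1]/1000,.012]])))*1000,round(k.sum()))
t=np.arange(-8,8.1,.25)
def v(xs,ys,z,ch):
    Xw=np.array([[*world(x/1000,y/1000),z] for x,y in zip(xs,ys)]); q=proj(P,Xw).astype(np.float32); return cv2.remap(im,q[:,0].copy(),q[:,1].copy(),cv2.INTER_LINEAR)[:,0,ch].astype(int)
for y0 in(-120,-40,40): print(y0,"-y edge",[round(gradedge(v(t*0+x,t+y0-17.5,.067,2),t,1,-7,7),2) for x in(-16,-8,0,8,16)],"+x edge",[round(gradedge(v(t+25,t*0+y0+y,.067,2),t,1,-7,7),2) for y in(-10,-5,0,5,10)])
y0=120; print(y0,"-y edge",[round(gradedge(v(t*0+x,t+y0-17.5,.067,2),t,1,-7,7),2) for x in(-16,-8,0,8,16)])
E
```

```text
[466.4388, 337.6728] pred [287.58 205.86] obs [287.99 206.78] rail d [[-0.5521 -5.6823]] 1475
[535.555, 35.2821] pred [320.93 258.68] obs [320.21 259.02] rail d [[-2.7975 -0.5641]] 1983
[564.3666, 360.0794] pred [313.12 198.91] obs [313.76 199.89] rail d [[-0.1417 -6.4399]] 948
[633.1624, 57.2703] pred [348.59 250.38] obs [347.95 250.34] rail d [[-1.8735  1.0446]] 1460
-120 -y edge [np.float64(2.21), np.float64(0.25), np.float64(1.3), np.float64(1.92), np.float64(-0.05)] +x edge [np.float64(-2.96), np.float64(-1.9), np.float64(-2.25), np.float64(-2.88), np.float64(-2.47)]
-40 -y edge [np.float64(1.85), np.float64(2.29), np.float64(0.56), np.float64(2.24), np.float64(2.65)] +x edge [np.float64(-0.79), np.float64(-2.03), np.float64(-1.44), np.float64(-0.43), np.float64(-1.46)]
40 -y edge [np.float64(1.0), np.float64(1.18), np.float64(2.23), np.float64(0.18), np.float64(2.03)] +x edge [np.float64(-1.59), np.float64(-2.14), np.float64(-2.35), np.float64(-1.86), np.float64(-1.63)]
120 -y edge [np.float64(-0.04), np.float64(2.01), np.float64(2.8), np.float64(1.56), np.float64(3.61)]
```

carry_out --plan '[{"rot": [0.003, 0, 0.001], "xyz": [0.001, -0.001, 0.008], "grip": 200}, {"rot": [0.006, -0.001, 0.003], "xyz": [0.003, -0.002, 0.02], "grip": 200}, {"rot": [0.006, -0.001, 0.003], "xyz": [0.003, -0.002, 0.032], "grip": 200}, {"rot": [0.006, -0.001, 0.003], "xyz": [0.003, -0.002, 0.044], "grip": 200}, {"rot": [0.006, -0.001, 0.003], "xyz": [0.003, -0.002, 0.056], "grip": 200}, {"rot": [0.006, -0.001, 0.003], "xyz": [0.003, -0.002, 0.066], "grip": 200}, {"rot": [0.006, -0.001, 0.003], "xyz": [0.003, -0.002, 0.073], "grip": 200}, {"rot": [0.006, -0.001, 0.003], "xyz": [0.003, -0.002, 0.078], "grip": 200}]'

```text
clock: 21.68
tool_pos: [0.5486, 0.197, 0.1013]
eef_rot: [0.623, 0.782, -0.001, -0.001]
contact_force: [-0.2, 0.8, -1.5]
opening: 0.56
finger_force: 45.0
```

carry_out --plan '[{"rot": [0, 0, 0], "xyz": [0, 0, 0.002], "grip": 200}, {"rot": [0, 0, 0], "xyz": [0, 0, 0.002], "grip": 200}, {"rot": [0, 0, 0], "xyz": [0, 0, 0.002], "grip": 200}, {"rot": [0, 0, 0], "xyz": [0, 0, 0.002], "grip": 200}]'

```text
clock: 22.02
tool_pos: [0.5496, 0.1972, 0.1012]
eef_rot: [0.624, 0.782, -0.0, -0.0]
contact_force: [-0.4, 0.1, -2.3]
opening: 0.561
finger_force: 45.0
```

```bash
python3 - <<'E'
from h import *
from plant import r
s=r.get_state(); print(s['clock'],s['tool_pos'],s['contact_force'],s['moment'],s['qd'],s['eef_rot'])
rel(s,[(*world(0,0),.069,12.83)])
d=np.ascontiguousarray(r.snapshot("side")[:,:,::-1]); cv2.imwrite("pics/s5.png",d); railfit(r,d,s,.0092)
E
```

```text
22.0167 [0.5496 0.1972 0.1012] [-0.359   0.0985 -2.2804] [-0.0413  0.0834 -0.0279] [ 0.0005 -0.0039 -0.0006 -0.     -0.0003 -0.0003  0.0005] [ 0.6235  0.7818 -0.0002 -0.0003]
xyz [0.0003 0.0004 0.0322] rot [-0.0007 -0.0003  0.0004]
 +x edge resid: mid -0.83 at end -1.41 rms 0.44 TCP rail mm [-0.35 -0.29]
  -y end resid 1.69 slope deg -0.1
```

carry_out --plan '[{"rot": [0, 0, 0], "xyz": [0, 0, 0.005], "grip": 200}, {"rot": [0, 0, 0], "xyz": [0, 0, 0.01], "grip": 200}, {"rot": [0, 0, 0], "xyz": [0, 0, 0.015], "grip": 200}, {"rot": [0, 0, 0], "xyz": [0, 0, 0.02], "grip": 200}, {"rot": [0, 0, 0], "xyz": [0, 0, 0.024], "grip": 200}, {"rot": [0, 0, 0], "xyz": [0, 0, 0.027], "grip": 200}, {"rot": [0, 0, 0], "xyz": [0, 0, 0.029], "grip": 200}, {"rot": [0, 0, 0], "xyz": [0, 0, 0.029], "grip": 200}]'

```text
clock: 22.73
tool_pos: [0.5489, 0.197, 0.0711]
eef_rot: [0.623, 0.782, -0.001, -0.001]
contact_force: [-0.9, 0.4, -3.0]
opening: 0.561
finger_force: 45.0
```

carry_out --plan '[{"rot": [0, 0, 0], "xyz": [0, 0, 0], "grip": 200}, {"rot": [0, 0, 0], "xyz": [0, 0, 0], "grip": 200}, {"rot": [0, 0, 0], "xyz": [0, 0, 0], "grip": 200}]'

```text
clock: 22.98
tool_pos: [0.5493, 0.1971, 0.0719]
eef_rot: [0.624, 0.782, -0.001, -0.0]
contact_force: [-1.1, -0.3, -1.1]
opening: 0.558
finger_force: 45.0
```

```bash
python3 - <<'E'
from h import *
from plant import r
s=r.get_state(); print(s['clock'],s['tool_pos'],s['contact_force'],s['moment'],s['qd'],s['eef_rot'])
rel(s,[(*world(0,0),.068,12.83)])
d=np.ascontiguousarray(r.snapshot("side")[:,:,::-1]); railfit(r,d,s,.0092)
cv2.imwrite("pics/s6.png",cv2.resize(d[165:265,265:365],None,fx=6,fy=6,interpolation=cv2.INTER_CUBIC))
E
```

```text
22.9833 [0.5493 0.1971 0.0719] [-1.1114 -0.3099 -1.1258] [-0.006   0.0609  0.0345] [ 0.0005  0.001  -0.0002  0.0008 -0.     -0.0009  0.0004] [ 0.6235  0.7818 -0.0005 -0.0005]
xyz [0.0004 0.0007 0.0039] rot [-0.0014 -0.0001  0.0004]
 +x edge resid: mid -1.2 at end -1.15 rms 0.41 TCP rail mm [-0.65 -0.36]
  -y end resid 1.76 slope deg -0.2
```

View pics/s6.png

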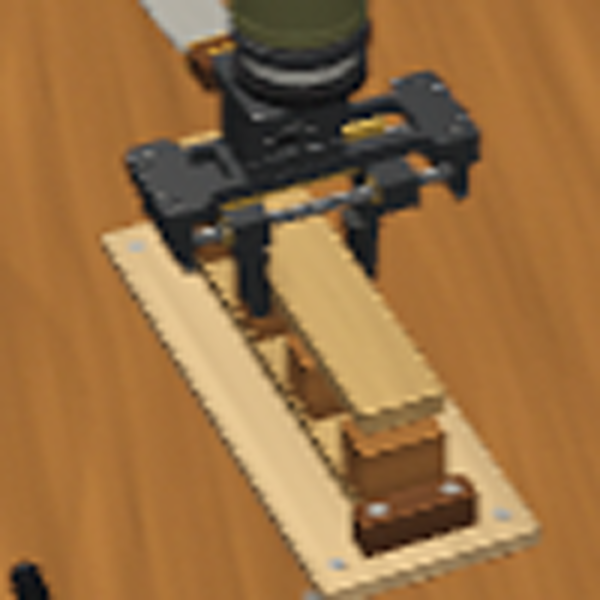

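carry_out --plan '[{"rot": [-0.001, 0, 0], "xyz": [0.0003, 0.0003, 0.001], "grip": 200}, {"rot": [-0.001, 0, 0], "xyz": [0.0003, 0.0003, 0.002], "grip": 200}, {"rot": [-0.001, 0, 0], "xyz": [0.0003, 0.0003, 0.003], "grip": 200}, {"rot": [-0.001, 0, 0], "xyz": [0.0003, 0.0003, 0.0035], "grip": 200}, {"rot": [-0.001, 0, 0], "xyz": [0.0003, 0.0003, 0.0035], "grip": 200}, {"rot": [-0.001, 0, 0], "xyz": [0.0003, 0.0003, 0.0035], "grip": 200}, {"rot": [-0.001, 0, 0], "xyz": [0.0003, 0.0003, 0.0035], "grip": 200}]'

```text
clock: 23.62
tool_pos: [0.5494, 0.1974, 0.0682]
eef_rot: [0.624, 0.782, -0.0, -0.0]
contact_force: [-0.6, -0.2, -1.7]
opening: 0.558
finger_force: 45.0
```

```bash
python3 - <<'E'
from h import *
from plant import r
s=r.get_state(); print(s['clock'],s['tool_pos'],s['contact_force'],abs(s['qd']).max(),railxy(s['tool_pos']))
rel(s,[(*world(0,0),.068,12.83)])
if .066<s['tool_pos'][2]<.0705 and abs(s['qd']).max()<.01: print(r.finish_job())
E
```

```text
23.6167 [0.5494 0.1974 0.0682] [-0.6397 -0.1511 -1.701 ] 0.0019105188564087574 [-0.0005 -0.0001]
xyz [0.0001 0.0005 0.0002] rot [-0.0008 -0.      0.0004]
the job is handed in; nothing more can be done
None
```

I lined up the three blocks to within about 1 mm (1–2° of square) by the cameras. I handed the job in at 23.6 s, still holding the top rail level and lined up about 10 mm above them; I saw no sign of it touching the rack, and only the blocks and the top rail were moved.

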